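# Pack, close and stamp a carton of sample jars

### The job

Pack the sample jars for dispatch: stand every amber jar that is on the bench upright in the compartments of the open carton, then close the carton by folding down the two short end flaps first and the two long flaps over them, all lying flat. Then set the hand stamp upright on top of the closed carton, press its plunger fully down to the stop for a moment, and put the stamp back standing in its tray; leave the other glassware where it is.

Things in the scene. Friction and masses are not known exactly. Their poses are not given: they have to be found in the camera images.
- carton: open brown cardboard shipping carton fixed to the bench: outside 126 (x) by 196 (y) by 58 mm to the rim, walls and floor 3 mm, four hinged top flaps. A cross-shaped partition of 3 mm card, its top 29 mm above the carton's underside, makes four compartments, each 58.5 (x) by 93.5 mm (y) inside, centred at x = +-30.5 mm, y = +-48 mm. Origin: centre of the underside; x and y along the walls (y the long way), z up
- lid_top (a point): centre of the closed carton's top face, 64.5 mm above the carton's origin; axes as the carton's
- end_left (a joint): short end flap hinged along the rim at the carton's +y end, 118 mm wide, 59 mm long, 3 mm thick. 0 = closed, flat over the mouth; 1.57 = upright; it starts at 2.35 to 2.7, leaning outwards, and its range ends at 2.9. Stays where it is put (crease friction 0.03 N m). Hinge line: 96 mm from the carton's centre along y, 58 mm above its underside, centred in x; closed, its upper face is 61 mm above the carton's underside
- end_right (a joint): short end flap hinged along the rim at the carton's -y end, 118 mm wide, 59 mm long, 3 mm thick. 0 = closed, flat over the mouth; 1.57 = upright; it starts at 2.35 to 2.7, leaning outwards, and its range ends at 2.9. Stays where it is put (crease friction 0.03 N m). Hinge line: 96 mm from the carton's centre along y, 58 mm above its underside, centred in x; closed, its upper face is 61 mm above the carton's underside
- long_near (a joint): long flap hinged along the rim on the carton's -x side (towards the robot), 192 mm wide, 59 mm long, 3 mm thick. Same meaning of values, same start range and friction as the end flaps. Hinge line: 61.5 mm from the carton's centre along x, 61.5 mm above its underside, centred in y; closed, its upper face is 64.5 mm above the carton's underside and it covers half of the mouth, meeting the other long flap in the middle
- long_far (a joint): long flap hinged along the rim on the carton's +x side (away from the robot), 192 mm wide, 59 mm long, 3 mm thick. Same meaning of values, same start range and friction as the end flaps. Hinge line: 61.5 mm from the carton's centre along x, 61.5 mm above its underside, centred in y; closed, its upper face is 64.5 mm above the carton's underside and it covers half of the mouth, meeting the other long flap in the middle
- end_left_edge (a point): middle of the free edge of flap end_left, 60 mm from its hinge line; moves with the flap. Pushed only sideways at this edge the open flap can jam: carry the edge up along its arc from outside, then push the flap over and press it down from above
- end_right_edge (a point): middle of the free edge of flap end_right, 60 mm from its hinge line; moves with the flap. Pushed only sideways at this edge the open flap can jam: carry the edge up along its arc from outside, then push the flap over and press it down from above
- long_near_edge (a point): middle of the free edge of flap long_near, 60 mm from its hinge line; moves with the flap. Pushed only sideways at this edge the open flap can jam: carry the edge up along its arc from outside, then push the flap over and press it down from above
- long_far_edge (a point): middle of the free edge of flap long_far, 60 mm from its hinge line; moves with the flap. Pushed only sideways at this edge the open flap can jam: carry the edge up along its arc from outside, then push the flap over and press it down from above
- jar1: squat round sample jar of amber glass with a white screw lid, 44 mm across, 48 mm high, about 110 g, standing upright on the bench; 2 to 4 such jars are present. Origin: centre of its underside, z up its axis
- jar2: squat round sample jar of amber glass with a white screw lid, 44 mm across, 48 mm high, about 110 g, standing upright on the bench; 2 to 4 such jars are present. Origin: centre of its underside, z up its axis
- jar3: squat round sample jar of amber glass with a white screw lid, 44 mm across, 48 mm high, about 110 g, standing upright on the bench; 2 to 4 such jars are present. Origin: centre of its underside, z up its axis
- jar4: squat round sample jar of amber glass with a white screw lid, 44 mm across, 48 mm high, about 110 g, standing upright on the bench; 2 to 4 such jars are present. Origin: centre of its underside, z up its axis
- stamp: self-inking hand stamp, loose, about 190 g, standing upright in its tray: black housing 46 (x) by 54 (y) by 30 mm high; above it on a thin stem a grey plunger head 28 (x) by 42 (y) mm, reaching from 50 to 76 mm above the underside. It can be lifted by the head. Origin: centre of its underside, z up
- stamp_head (a point): centre of the top of the stamp's plunger head, 76 mm above the stamp's underside when up; moves with the head
- plunger (a joint): how far the stamp's spring plunger head is pressed, m: 0 = up, 0.010 = down at its stop. The spring takes about 3.5 N to start and 8.5 N at the stop and pushes the head up again
- stamp_tray: shallow steel tray fixed to the bench, 100 (x) by 108 (y) by 9 mm, rim and floor 3 mm thick, the stamp's place. Origin: centre of its underside
- flask: bystander: stoppered conical glass flask, 76 mm across, 108 mm high; origin under its centre
- reagent: bystander: amber reagent bottle, 60 mm across, 100 mm high; origin under its centre
- beaker: bystander: glass beaker, 72 mm across, 85 mm high; origin under its centre

How it is judged:
By the outcome, as a careful person would: the job done as asked, in the order asked, and still so for the second after the job is handed in, with the robot touching nothing.
Of jar1, jar2, jar3, jar4 only 2 to 4 are there at a start; the rules pass over those that are not, and their reading is None.
At some moment in a run one of jar1, jar2, jar3, jar4 may be knocked a few centimetres aside while the robot is not near it.
It also fails if it takes over 210 s, if anything falls off the work surface, if the arm or the gripper's body presses on something with over 40 N, if the wrist force passes 120 N, or if a joint passes its speed limit or range.

### The arm

A 6-joint arm with a two-finger parallel gripper is mounted at the origin on the work surface. World frame = base frame: x ahead of the robot, y to its left, z up, the work surface at z = 0. Lengths are in m, angles in rad, forces in N, time in s.
With the tool pointing down it reaches from about 0.325 to 0.75 m from the base axis. Payload 7.6 kg.
Tool frame: the origin (TCP) lies at the very end of the fingers, on their centre line; the grasp point (between the pads) lies 19 mm behind it; z points along the fingers, y is the direction in which the jaws open and shut (so a half turn about z gives the same grasp; the last joint's range is limited). The gripper opens to 85 mm and grips with 20 to 120 N. Pads are 22 mm wide; open, the fingers measure 114 mm over their backs; the gripper's body (76 mm by 85 mm) begins 54 mm behind the grasp point. The pads swing forward as they close: fully open they stand 13 mm farther back than shut.
Start: joints at [1.08, 0.052, 1.401, -0, 1.689, -0.07], TCP at [0.214, 0.479, 0.231] pointing down, gripper open.
Joint ranges: [-2.9, 2.9], [-0.91, 2.17], [0.12, 2.37], [-1.06, 4.2], [0.26, 2.73], [-2.93, 2.93]. Speed limits (rad/s): [2.57, 2.57, 3.01, 3.14, 3.14, 3.14].

### API

Orientations are given as a unit quaternion [w, x, y, z].
In Python, from station import * gives the robot as it stands.
- The arm moves only by the tool drive_tool, never from a script. Its argument "steps" is a list of rows, each a list of 3 entries, a list of its own where there are three numbers: the turn, a rotation vector about the tool's x, y, z in rad, then the shift along the tool's x, y, z in mm, then the closure, from 0 (fully open) to 1 (shut). In form: [[[ax, ay, az], [tx, ty, tz], fingers], ...]. A call has 1 to 5 rows; each row shifts and turns the pose as measured when the row begins, along the tool's axes as they then stand; what a row does not reach is not made up. A row lasts 1/10 s, in which the tool goes at most 50 mm and 8.59 degrees, less where a joint would pass 70% of its speed; a pose out of reach is approached as far as the arm can. A call with a gripper value outside its range is refused whole. The fingers move at their own pace and stop on an object; the grip force is fixed at half the most. Time passes only in rows, so rows that do not move let the fingers close. It gives the time, the measured TCP pose, the force and the opening at its end, in the units of the state.
- get_obs(): the state, without advancing time (a new reading comes with each control period).
- read_camera(name): name is "scene" or "top" or "wrist"; returns the picture (420x560x3 uint8, red, green, blue); there is no depth.
- camera_params(name): a dict with "intrinsics" (3x3 intrinsics, pixels), "R" (3x3) and "t" (3): a world point X has camera coordinates R X + t; the wrist camera has in their place "tool_from_camera" (4x4, takes a point from camera to tool coordinates, whose origin is the TCP and whose axes are the flange's). Camera axes: x right, y down, z forward; pixel columns grow to the right and rows downward; lengths in m; the calibration is good to about 2 mm. A picture is of the moment at which its call begins: read the wrist's pose just before it. camera_params takes no time and is no camera call.
- finish_job(): hands the job in, once; it reports no verdict.
The state is a dict: "time": time; "q": joint angles; "qvel": joint speeds; "tau": joint torques, N m; "eef_pos": TCP position; "orientation": TCP orientation; "contact_force": force on the tool from outside, world axes, zero at the start; "ft_torque": the same for the moment, N m; "finger_gap": finger opening in m.
Only numpy, scipy, OpenCV 4.12 (cv2) and the standard library are available. Lean on these libraries where they do the work, as an engineer would, in place of code of your own. Each camera call takes 0.05 s, during which the arm holds its last target.

## Working session

There is one attempt and no reset: what is moved stays moved. The work goes in short steps, Python scripts to look and compute and a tool call to move; the robot and the scene stay as the last step left them, time stands still between calls to the robot, and variables do not carry over. Pictures are saved under pics/ and viewed, and the job is handed in when it is done.

Besides the shell and the picture viewer there is one more tool, called after "Emit:" in YAML: its name, and indented under it one key for each argument. drive_tool: Moves the arm, as the interface text tells. Its arguments: {"type":"object","properties":{"steps":{"type":"array","items":{"type":"array"}}},"required":["steps"]}

```bash
ls -la; mkdir -p pics; python3 - <<'E'
from station import *
import cv2
o=get_obs(); print({k:(v.round(3).tolist() if hasattr(v,'round') and not isinstance(v,float) else v) for k,v in o.items()})
for n in ("scene","top","wrist"):
    im=read_camera(n); cv2.imwrite(f"pics/a_{n}.png",im[:,:,::-1]); 
    p=camera_params(n); print(n,{k:__import__('numpy').array(v).round(4).tolist() for k,v in p.items()})
E
```

```text
total 12
drwxr-xr-x  3 agent agent 4096 Dec  7 06:41 .
drwxr-xr-x 23 root  root  4096 Dec  7 06:41 ..
drwxr-xr-x  2 agent agent 4096 Dec  7 06:41 pics
{'time': 0.0, 'q': [1.08, 0.053, 1.402, -0.0, 1.689, -0.07], 'qvel': [-0.002, -0.001, -0.0, 0.0, 0.0, 0.001], 'tau': [-0.0, -38.168, -36.017, -0.0, 0.006, 0.0], 'eef_pos': [0.214, 0.479, 0.23], 'orientation': [-0.0, 0.209, 0.978, -0.001], 'contact_force': [-0.094, -0.064, -1.014], 'ft_torque': [0.036, 0.007, -0.05], 'finger_gap': 0.08543446474380104}
scene {'intrinsics': [[385.1119, 0.0, 273.4234], [0.0, 385.1119, 209.6994], [0.0, 0.0, 1.0]], 'R': [[0.0094, 1.0, 0.0024], [0.6783, -0.0046, -0.7348], [-0.7347, 0.0085, -0.6783]], 't': [0.0354, -0.3303, 1.892]}
top {'intrinsics': [[410.2883, 0.0, 278.3114], [0.0, 410.2883, 206.2021], [0.0, 0.0, 1.0]], 'R': [[0.0205, -0.9994, 0.0279], [-0.9908, -0.0241, -0.1332], [0.1338, -0.0249, -0.9907]], 't': [-0.0495, 0.5623, 1.2196]}
wrist {'intrinsics': [[298.4968, 0.0, 278.6118], [0.0, 298.4968, 213.1623], [0.0, 0.0, 1.0]], 'tool_from_camera': [[0.0004, -0.955, -0.2965, 0.0762], [1.0, 0.0003, 0.0003, 0.0002], [-0.0002, -0.2965, 0.955, -0.1428], [0.0, 0.0, 0.0, 1.0]]}
```

View pics/a_scene.png

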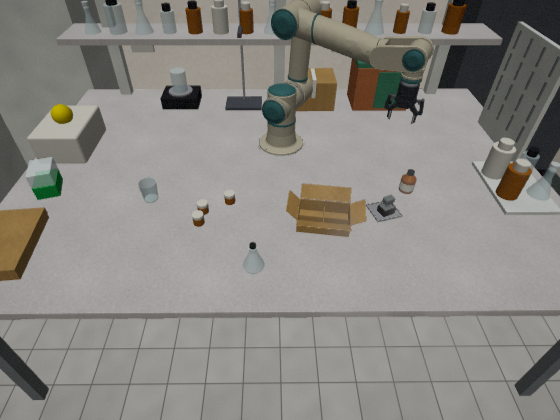

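View pics/a_top.png

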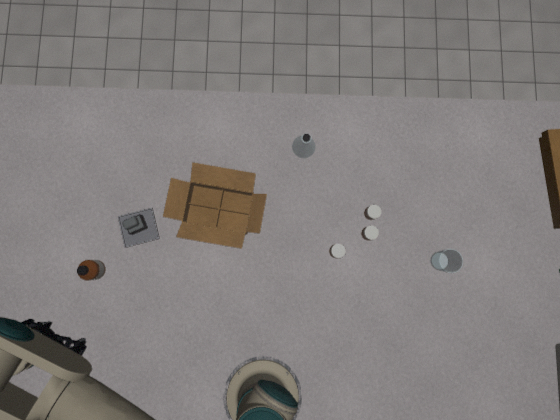

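View pics/a_wrist.png

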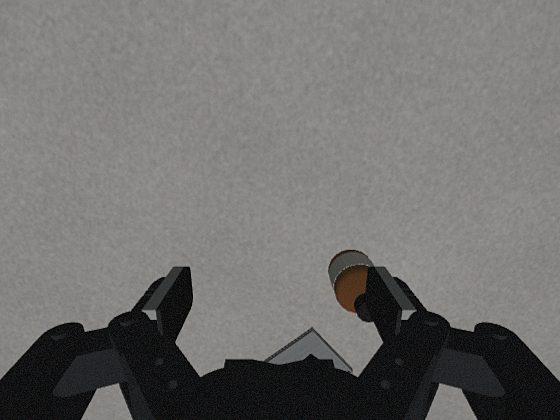

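Scene and top pictures show the carton at top (215,205), three white-lidded jars at top (373,212), (371,232) and (338,251), the stamp in its tray at (139,227), the flask at (304,145), the reagent bottle at (90,270) and the beaker at (447,260). Next I'll measure all of these by casting rays.

```bash
cat > h.py <<'E'
import numpy as np, cv2
from scipy.spatial.transform import Rotation as Ro
from station import *
def obs():
    o=get_obs(); q=np.array(o['orientation']); R=Ro.from_quat([q[1],q[2],q[3],q[0]]).as_matrix()
    return o,R,np.array(o['eef_pos'])
def cam(name):
    """returns K, Rwc (cam->world), centre"""
    p=camera_params(name); K=np.array(p['intrinsics'])
    if name=='wrist':
        o,R,t=obs(); T=np.array(p['tool_from_camera']); return K,R@T[:3,:3],R@T[:3,3]+t
    R=np.array(p['R']); t=np.array(p['t']); return K,R.T,-R.T@t
def ray(c,uv):
    K,R,C=c; d=R@np.linalg.inv(K)@np.array([uv[0],uv[1],1.]); return C,d/np.linalg.norm(d)
def onz(c,uv,z):
    C,d=ray(c,uv); return C+d*(z-C[2])/d[2]
def tri(c1,uv1,c2,uv2):
    a,d=ray(c1,uv1); b,e=ray(c2,uv2)
    A=np.stack([d,-e],1); s=np.linalg.lstsq(A,b-a,rcond=None)[0]
    p,q=a+d*s[0],b+e*s[1]; return (p+q)/2,np.linalg.norm(p-q)
def proj(c,X):
    K,R,C=c; v=K@(R.T@(np.array(X)-C)); return v[:2]/v[2]
def shot(name,fn=None):
    c=cam(name); im=read_camera(name)[:,:,::-1].copy()
    if fn: cv2.imwrite('pics/'+fn,im)
    return c,im
def crop(im,x0,y0,x1,y1,s,fn):
    cv2.imwrite('pics/'+fn,cv2.resize(im[y0:y1,x0:x1],None,fx=s,fy=s,interpolation=cv2.INTER_CUBIC))
def need(x,y,z,yaw=None):
    """tool-frame shift in mm to reach world target; yaw = world angle of tool x axis (tool down): turn about tool z"""
    o,R,t=obs(); d=R.T@(np.array([x,y,z])-t)*1000
    cur=np.arctan2(R[1,0],R[0,0]); return d.round(1), cur.round(3), None if yaw is None else -((yaw-cur+np.pi/2)%np.pi-np.pi/2)
E
python3 - <<'E'
from h import *
t=cv2.imread('pics/a_top.png'); s=cv2.imread('pics/a_scene.png')
crop(t,150,150,280,260,6,'b_top.png'); crop(s,275,170,415,245,5,'b_scene.png')
def blobs(im,box):
    x0,y0,x1,y1=box; hsv=cv2.cvtColor(im[y0:y1,x0:x1],cv2.COLOR_BGR2HSV)
    m=((hsv[...,2]>185)&(hsv[...,1]<40)).astype(np.uint8)
    n,l,st,ce=cv2.connectedComponentsWithStats(m)
    return [((ce[i]+[x0,y0]).round(1).tolist(),int(st[i,4]),st[i,2:4].tolist()) for i in range(1,n) if st[i,4]>20]
bt=blobs(t,(320,190,400,270)); bs=blobs(s,(180,180,245,235)); print(bt,bs)
ct,cs=cam('top'),cam('scene')
for b in bt:
    print('top on z=.048',onz(ct,b[0],.048).round(4), proj(cs,onz(ct,b[0],.048)).round(1))
    for q in bs:
        p,e=tri(ct,b[0],cs,q[0])
        if e<.015: print('   tri',p.round(4),round(e,4))
E
```

```text
[] [([201.3, 203.4], 23, [9, 5]), ([196.3, 214.0], 23, [10, 6])]
```

```bash
sleep 0; python3 - <<'E'
from h import *
t=cv2.imread('pics/a_top.png')
crop(t,70,190,190,290,6,'b_top2.png')
E
```

```text
(no output)
```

View pics/b_top.png

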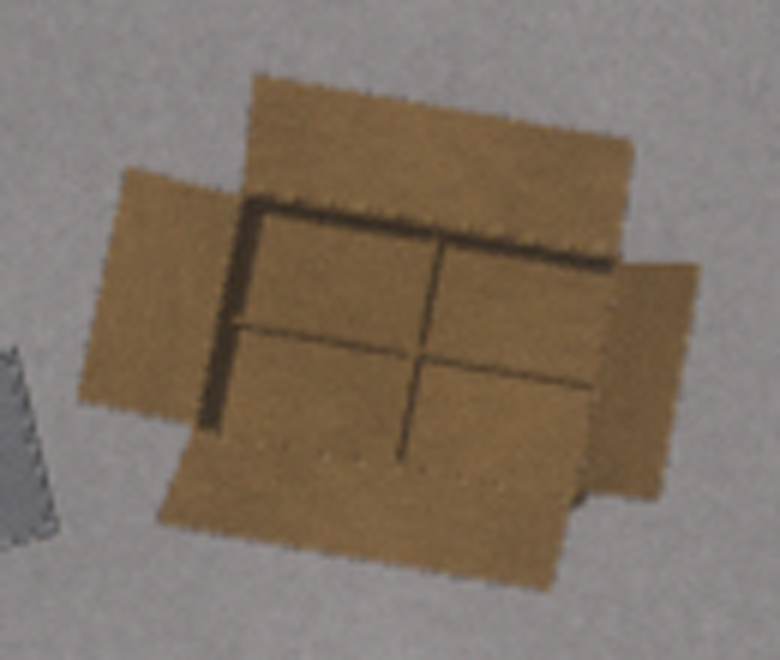

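View pics/b_top2.png

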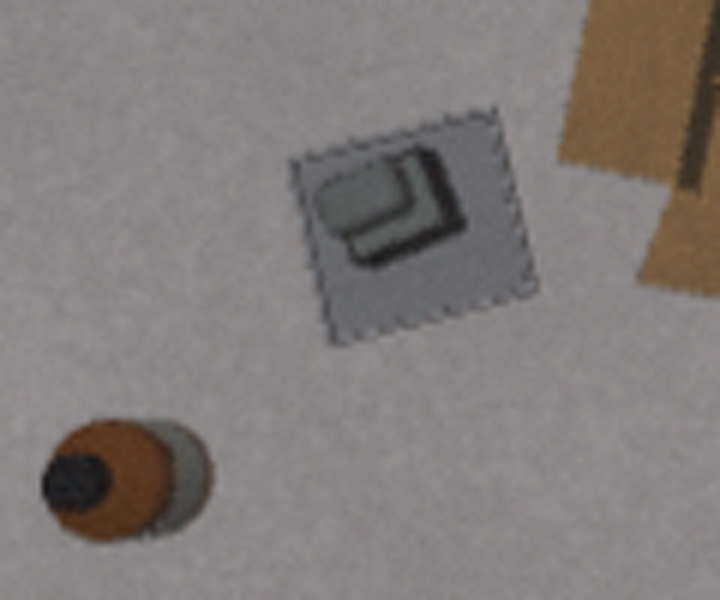

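View pics/b_scene.png

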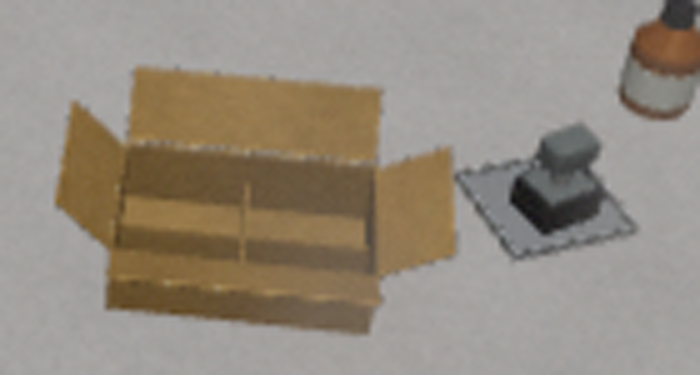

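The crops show the partition cross centre at top (220,209), the carton turned about 10°, and the stamp's head at about (130,223) with its tray turned the other way. Next I'll fix the lid threshold and compute coarse poses.

```bash
python3 - <<'E'
from h import *
t=cv2.imread('pics/a_top.png'); s=cv2.imread('pics/a_scene.png')
ct,cs=cam('top'),cam('scene')
def blobs(im,box,thr,amin=20):
    x0,y0,x1,y1=box; hsv=cv2.cvtColor(im[y0:y1,x0:x1],cv2.COLOR_BGR2HSV)
    m=((hsv[...,2]>thr)&(hsv[...,1]<45)).astype(np.uint8)
    n,l,st,ce=cv2.connectedComponentsWithStats(m)
    return [((ce[i]+[x0,y0]).round(1).tolist(),int(st[i,4]),st[i,2:4].tolist()) for i in range(1,n) if st[i,4]>amin]
for thr in(160,170,): print(thr,blobs(t,(320,190,400,270),thr),blobs(s,(180,180,245,235),thr+5))
bt=blobs(t,(320,190,400,270),160); bs=blobs(s,(180,180,245,235),170)
for b in bt:
    X=onz(ct,b[0],.048); print('top on z=.048',X.round(4), proj(cs,X).round(1))
    for q in bs:
        p,e=tri(ct,b[0],cs,q[0])
        if e<.02: print('   tri',p.round(4),round(e,4))
g=lambda x,y:(x/6+150-.4,y/6+150-.4)
cc=[onz(ct,g(*p),.029) for p in((420,356),(240,325),(590,385),(442,240),(402,460))]
for p in cc: print('cross',p.round(4))
d=cc[1]-cc[2]; print('yaw of y axis',np.degrees(np.arctan2(-d[0],d[1])))
for nm,p in (('near1',(160,522)),('near2',(551,590)),('far1',(255,75)),('far2',(633,142)),('L1',(125,168)),('L2',(80,402)),('R1',(698,265)),('R2',(660,500))):
    print(nm,[onz(ct,g(*p),z).round(3)[:2].tolist() for z in(.08,.1,.118)])
g=lambda x,y:(x/6+70-.4,y/6+190-.4)
tc=[onz(ct,g(*p),.009) for p in((292,158),(497,105),(540,292),(335,345))]
print('tray',np.round(tc,4),np.mean(tc,0), 'sides',[np.linalg.norm(tc[i]-tc[i-1]).round(4) for i in range(4)])
print('head',onz(ct,g(362,198),.076), 'camcentre',ct[2],cs[2])
for nm,uv,z in(('flask',(306,138),.1),('reagent',(88,271),.07),('beaker',(440,261),.085)): print(nm,onz(ct,uv,z).round(3))
E
```

```text
160 [([374.1, 210.8], 135, [13, 13]), ([371.3, 231.9], 137, [13, 13]), ([338.1, 250.2], 141, [14, 14])] [([214.9, 198.3], 1709, [65, 51]), ([207.5, 229.6], 75, [14, 12]), ([239.2, 233.1], 22, [10, 4])]
170 [([373.1, 210.1], 55, [11, 12]), ([371.3, 230.8], 42, [12, 10]), ([337.8, 249.5], 48, [12, 12])] [([228.8, 192.5], 53, [11, 6]), ([201.6, 202.1], 59, [10, 7]), ([196.8, 213.9], 61, [11, 7])]
top on z=.048 [ 0.5549 -0.3299  0.048 ] [196.6 213. ]
   tri [ 0.5481 -0.3108  0.0989] 0.0111
   tri [ 0.5553 -0.3304  0.0451] 0.0005
top on z=.048 [ 0.4901 -0.3206  0.048 ] [201.3 201.5]
   tri [ 0.4902 -0.32    0.0465] 0.0019
   tri [ 0.495  -0.3411 -0.0127] 0.0098
top on z=.048 [ 0.4327 -0.2195  0.048 ] [228.4 191.9]
   tri [ 0.4334 -0.2313  0.031 ] 0.0176
cross [0.5517 0.1431 0.029 ]
cross [0.5655 0.2356 0.029 ]
cross [0.5388 0.0558 0.029 ]
cross [0.6122 0.1342 0.029 ]
cross [0.4981 0.1502 0.029 ]
yaw of y axis -8.432622310362786
near1 [[0.461, 0.26], [0.46, 0.255], [0.459, 0.251]]
near2 [[0.432, 0.069], [0.432, 0.068], [0.431, 0.067]]
far1 [[0.684, 0.225], [0.68, 0.221], [0.675, 0.217]]
far2 [[0.655, 0.036], [0.651, 0.035], [0.647, 0.034]]
L1 [[0.636, 0.286], [0.632, 0.281], [0.628, 0.277]]
L2 [[0.519, 0.302], [0.517, 0.296], [0.515, 0.292]]
R1 [[0.594, 0.002], [0.591, 0.002], [0.588, 0.001]]
R2 [[0.477, 0.017], [0.476, 0.017], [0.475, 0.017]]
tray [[0.5248 0.457  0.009 ]
 [0.5549 0.3538 0.009 ]
 [0.4587 0.326  0.009 ]
 [0.4294 0.4283 0.009 ]] [0.49195404 0.39127176 0.009     ] sides [np.float64(0.0996), np.float64(0.1074), np.float64(0.1001), np.float64(0.1064)]
head [0.49919738 0.39745426 0.076     ] camcentre [ 0.39501017 -0.00556247  1.28448864] [ 1.61387347 -0.05302585  1.04052604]
flask [ 0.762 -0.114  0.1  ]
reagent [0.357 0.51  0.07 ]
beaker [ 0.406 -0.513  0.085]
```

Coarse fix: the jars sit at (0.555,-0.330), (0.490,-0.321) and (0.433,-0.220), with triangulated lid heights of about 46 mm against 48 given. The carton centre is near (0.552,0.144) with yaw about −8.4°. The tray measures 100×107 mm, which agrees with the text. Next I'll look from the wrist.

```bash
python3 - <<'E'
from h import *
print(need(.44,.35,.26,np.radians(171.6)))
E
```

```text
(array([-258.7,  -25.6,  -29.3]), np.float64(2.721), np.float64(-0.2742322194010014))
```

Emit:
drive_tool:
  steps:
    - [[0, 0, -0.137], [-45, 0, -6], 0]
    - [[0, 0, -0.137], [-45, 0, -6], 0]
    - [[0, 0, 0], [-45, 0, -6], 0]
    - [[0, 0, 0], [-45, 0, -6], 0]
    - [[0, 0, 0], [-45, 0, -6], 0]

```text
time: 0.65
eef_pos: [0.4335, 0.4296, 0.2593]
orientation: [-0.002, 0.064, 0.998, -0.002]
contact_force: [0.1, 0.9, 0.2]
finger_gap: 0.0855
```

Emit:
drive_tool:
  steps:
    - [[0, 0, 0], [0, -38, 0], 0]
    - [[0, 0, 0], [0, -38, 0], 0]
    - [[0, 0, 0], [0, 0, 0], 0]

```text
time: 0.95
eef_pos: [0.4306, 0.3508, 0.249]
orientation: [-0.008, 0.067, 0.998, -0.007]
contact_force: [-0.1, -0.0, 0.3]
finger_gap: 0.0854
```

```bash
python3 - <<'E'
from h import *
c,im=shot('wrist','c1.png'); np.savez('c1.npz',K=c[0],R=c[1],C=c[2]); print(obs()[2])
E
```

```text
[0.43048622 0.3523343  0.24926079]
```

View pics/c1.png

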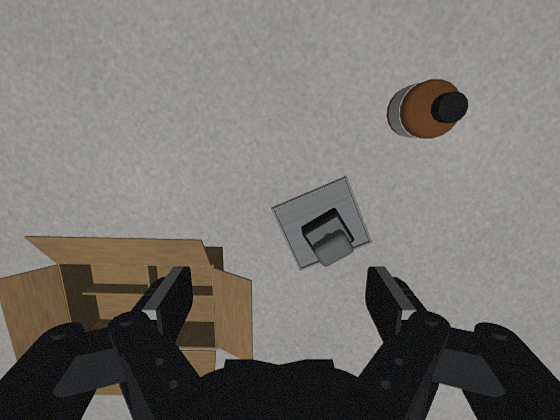

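The wrist picture shows the tray centred near (322,222) with the stamp head at (333,247), the reagent bottle at the top right, and part of the carton on the left. Image up is towards the robot. I'll shift further out for a second view.

```bash
cat >> h.py <<'E'
def plan(x,y,z,yawdeg):
    """rotvec (tool frame) and shift (tool frame, mm) to go to tool-down pose with yaw of tool x"""
    o,R,t=obs(); a=np.radians(yawdeg); X=np.array([np.cos(a),np.sin(a),0]); Z=np.array([0,0,-1.]); T=np.stack([X,np.cross(Z,X),Z],1)
    rv=Ro.from_matrix(R.T@T).as_rotvec(); d=np.array([x,y,z])-t
    print('at',t.round(4),'rot',rv.round(3),'shift now-axes',(R.T@d*1000).round(1),'target-axes',(T.T@d*1000).round(1),'F',np.array(o['contact_force']).round(1),'gap',round(float(o['finger_gap']),4),'t',round(o['time'],2))
E
python3 -c "
from h import *
plan(.55,.36,.27,171.6)"
```

```text
at [0.4305 0.3523 0.2493] rot [-0.015 -0.014  0.013] shift now-axes [-117.1   23.2  -22.7] target-axes [-117.1   25.   -20.7] F [-0.1 -0.4 -0.6] gap 0.085 t 1.0
```

Emit:
drive_tool:
  steps:
    - [[-0.015, -0.014, 0.013], [-40, 8, -7], 0]
    - [[0, 0, 0], [-40, 8, -7], 0]
    - [[0, 0, 0], [-37, 8, -7], 0]
    - [[0, 0, 0], [0, 0, 0], 0]

```text
time: 1.4
eef_pos: [0.5517, 0.3627, 0.2672]
orientation: [-0.002, 0.071, 0.997, -0.0]
contact_force: [-0.4, -0.3, -0.9]
finger_gap: 0.0852
```

```bash
python3 - <<'E'
from h import *
c,im=shot('wrist','c2.png'); np.savez('c2.npz',K=c[0],R=c[1],C=c[2]); plan(.66,.2,.30,171.6)
E
```

```text
at [0.5499 0.3631 0.2678] rot [ 0.    -0.003  0.005] shift now-axes [-131.9 -146.   -32.7] target-axes [-132.7 -145.3  -32.2] F [0.1 0.1 0.4] gap 0.0855 t 1.45
```

View pics/c2.png

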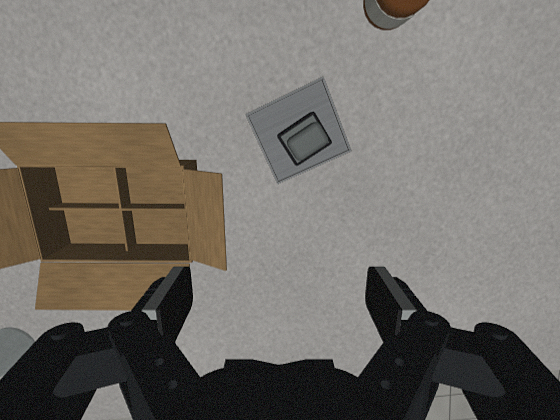

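This view has the tray centred at about (300,130), the stamp's housing and head at (305,137), and almost the whole carton on the left with its partition crossing at (122,207). I'll take one view over the carton, then measure.

Emit:
drive_tool:
  steps:
    - [[0, 0, 0], [-33, -37, -8], 0]
    - [[0, 0, 0], [-33, -37, -8], 0]
    - [[0, 0, 0], [-33, -37, -8], 0]
    - [[0, 0, 0], [-33, -37, -8], 0]
    - [[0, 0, 0], [0, 0, 0], 0]

```text
time: 1.95
eef_pos: [0.6585, 0.2007, 0.3008]
orientation: [-0.002, 0.064, 0.998, 0.001]
contact_force: [0.3, 0.2, 0.6]
finger_gap: 0.0855
```

```bash
python3 - <<'E'
from h import *
c,im=shot('wrist','c3.png'); np.savez('c3.npz',K=c[0],R=c[1],C=c[2]); print(obs()[2],obs()[0]['time'])
a=cv2.imread('pics/c1.png'); crop(a,260,170,380,280,6,'c1z.png')
a=cv2.imread('pics/c2.png'); crop(a,240,70,360,190,5,'c2z.png')
E
```

```text
[0.65717554 0.20351868 0.3007573 ] 2.0
```

View pics/c3.png

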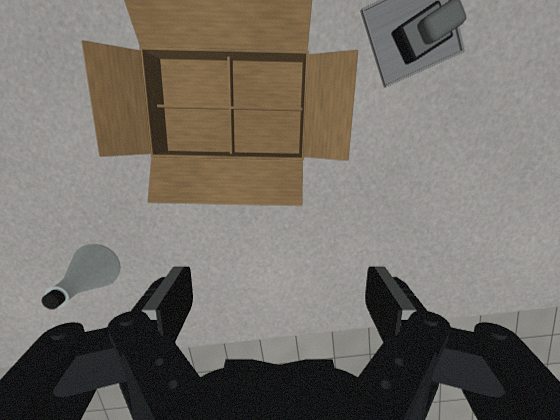

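View pics/c1z.png

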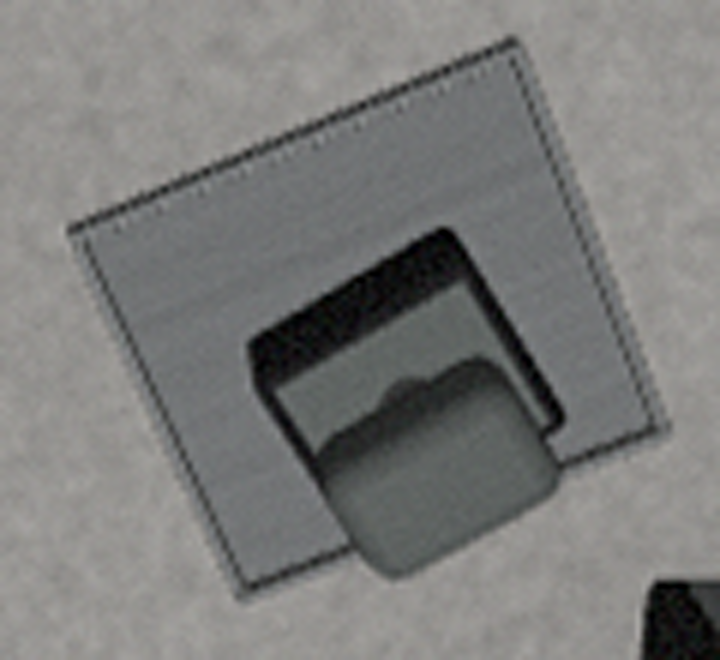

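View pics/c2z.png

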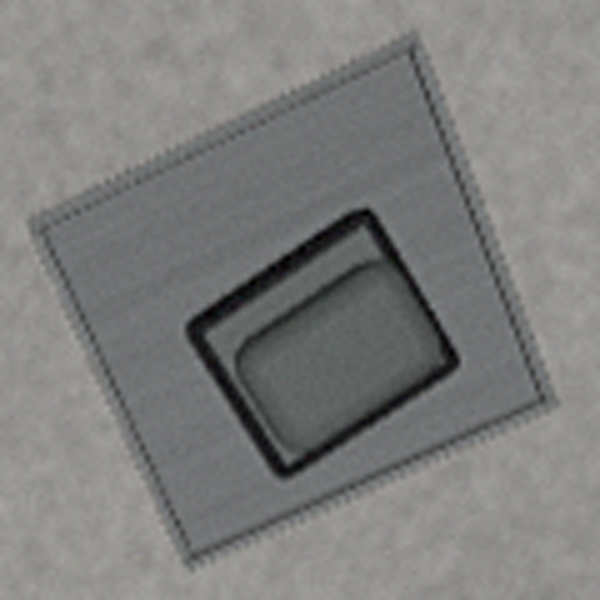

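```bash
python3 - <<'E'
from h import *
a=cv2.imread('pics/c3.png'); crop(a,75,0,365,210,2.7,'c3z.png')
a=cv2.imread('pics/c2.png'); crop(a,0,115,235,315,3.3,'c2c.png')
E
```

```text
(no output)
```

View pics/c3z.png

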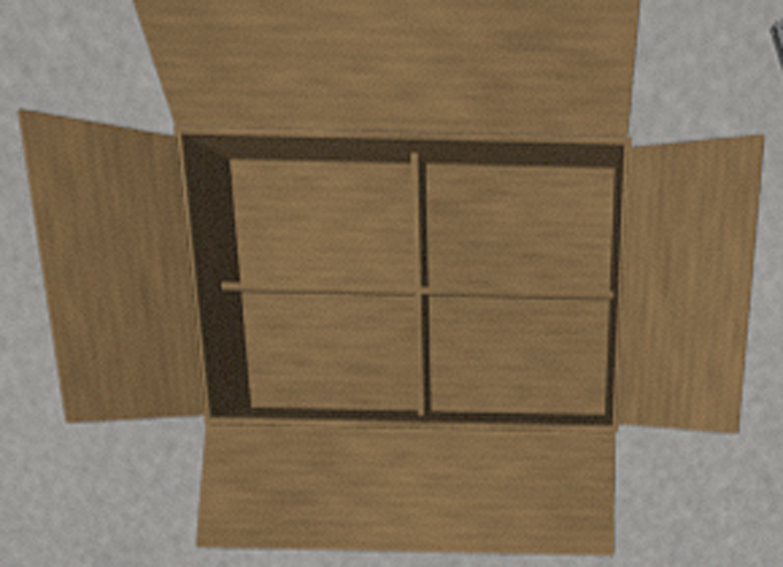

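View pics/c2c.png

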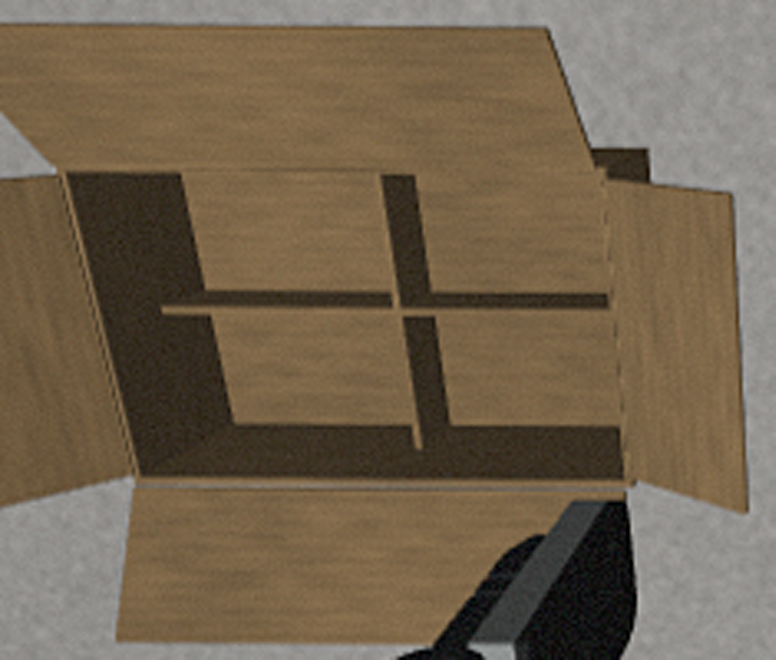

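The crops resolve the partition, rim corners and flap edges clearly. Now I'll triangulate them.

```bash
cat > cart.py <<'E'
from h import *
L=lambda n:(lambda d:(d['K'],d['R'],d['C']))(np.load(n+'.npz'))
c1,c2,c3=L('c1'),L('c2'),L('c3'); ct=cam('top')
g3=lambda p:(p[0]/2.7+75-.3,p[1]/2.7-.3); g2=lambda p:(p[0]/3.3-.35,p[1]/3.3+115-.35)
if __name__=='__main__':
    for n,a,b in (('cross',(421,291),(400,309)),('cross-y',(222,286),(162,309)),('cross+x',(422,413),(418,447)),
      ('rim-x-y',(183,135),(66,173)),('rim+x-y',(210,416),(137,474)),('rim-x+y',(622,147),(607,175)),('rim+x+y',(613,423),(625,480)),
      ('endL-x',(763,136),(733,195)),('endL+x',(738,433),(747,511)),('far-y',(198,546),(117,640))):
        p,e=tri(c3,g3(a),c2,g2(b)); print(n,p.round(4),round(e,4))
    for n,a in (('cross',(421,291)),('cross-y',(222,286)),('cross+y',(613,294)),('cross-x',(415,153)),('cross+x',(422,413))):
        print(n,'c3@.029',onz(c3,g3(a),.029).round(4))
    h1=lambda p:(p[0]/6+260-.4,p[1]/6+170-.4); h2=lambda p:(p[0]/5+240-.4,p[1]/5+70-.4)
    print('tray',[tri(c1,h1(a),c2,h2(b))[0].round(4).tolist() for a,b in (((70,230),(33,218)),((518,38),(415,33)),((668,430),(555,403)),((240,597),(193,563)))])
    # head top: straight-edge corner intersections
    for a,b in (((318,480),(232,352)),((400,578),(295,455))):
        p,e=tri(c1,h1(a),c2,h2(b)); print('head corner',p.round(4),round(e,4))
    q=[onz(c2,h2(p),.033) for p in((187,325),(365,208),(460,362),(285,477))]; print('housing@.033',np.round(q,4).tolist(),np.mean(q,0)); print([np.linalg.norm(q[i]-q[i-1]).round(4) for i in range(4)])
    print('yaws',[np.degrees(np.arctan2(*(q[i]-q[i-1])[[1,0]])).round(1) for i in range(4)])
    q=[onz(c2,h2(p),.079) for p in((234,352),(372,257),(432,372),(290,455))]; print('head@.079',np.round(q,4).tolist(),np.mean(q,0)); print([np.linalg.norm(q[i]-q[i-1]).round(4) for i in range(4)])
E
python3 cart.py
```

```text
cross [0.5572 0.1506 0.0283] 0.0017
cross-y [0.5431 0.0557 0.0288] 0.0007
cross+x [0.6152 0.1418 0.0315] 0.0003
rim-x-y [0.4846 0.0655 0.0591] 0.0004
rim+x-y [0.6012 0.0469 0.059 ] 0.0015
rim-x+y [0.5126 0.2526 0.0508] 0.0017
rim+x+y [0.6294 0.2351 0.0601] 0.0005
endL-x [0.5218 0.3045 0.0863] 0.0006
endL+x [0.6371 0.2871 0.0864] 0.0009
far-y [0.6568 0.0384 0.0861] 0.0009
cross c3@.029 [0.5579 0.1512 0.029 ]
cross-y c3@.029 [0.5434 0.0559 0.029 ]
cross+y c3@.029 [0.5713 0.2435 0.029 ]
cross-x c3@.029 [0.4981 0.159  0.029 ]
cross+x c3@.029 [0.6155 0.1415 0.029 ]
tray [[0.461, 0.3337, 0.0071], [0.4313, 0.4357, 0.0052], [0.5267, 0.4635, 0.0055], [0.5555, 0.3614, 0.0075]]
head corner [0.497  0.3788 0.0775] 0.0004
head corner [0.5213 0.3913 0.0742] 0.0026
housing@.033 [[0.4918, 0.3697, 0.033], [0.471, 0.4157, 0.033], [0.5101, 0.435, 0.033], [0.532, 0.3888, 0.033]] [0.50122105 0.40231698 0.033     ]
[np.float64(0.0445), np.float64(0.0505), np.float64(0.0435), np.float64(0.0511)]
yaws [np.float64(-154.5), np.float64(114.3), np.float64(26.3), np.float64(-64.6)]
head@.079 [[0.497, 0.3794, 0.079], [0.4817, 0.411, 0.079], [0.5073, 0.4214, 0.079], [0.5206, 0.3887, 0.079]] [0.50165583 0.40012482 0.079     ]
[np.float64(0.0254), np.float64(0.0351), np.float64(0.0275), np.float64(0.0353)]
```

The wrist and top views disagree by about 7 mm in y, more than the stated 2 mm. I'll check whether the arm was still settling and how noisy the pose reading is.

```bash
python3 - <<'E'
from h import *
P=[]
for i in range(4):
    o,R,t=obs(); P.append(t); im=read_camera('wrist'); print(t.round(4),np.array(o['qvel']).round(4),Ro.from_matrix(R).as_rotvec().round(4))
c,im=shot('wrist','c4.png'); np.savez('c4.npz',K=c[0],R=c[1],C=c[2]); crop(im,75,0,365,210,2.7,'c4z.png')
crop(im,0,0,560,400,1.4,'c4a.png')
E
```

```text
[0.6572 0.2035 0.3008] [ 0.0647 -0.0183  0.0323  0.0145 -0.0052  0.0204] [-0.1973 -3.1307 -0.0047]
[0.6563 0.2053 0.3005] [ 0.0438 -0.0068  0.0202  0.0038 -0.0001  0.0053] [-0.1938 -3.1303 -0.005 ]
[0.6559 0.2064 0.3003] [ 0.0227 -0.0034  0.0088 -0.0001  0.0013 -0.0009] [-0.1912 -3.1301 -0.0048]
[0.6556 0.2069 0.3002] [ 0.0119  0.0017  0.0024 -0.0042  0.0008 -0.0028] [-0.1897 -3.13   -0.0045]
```

View pics/c4z.png

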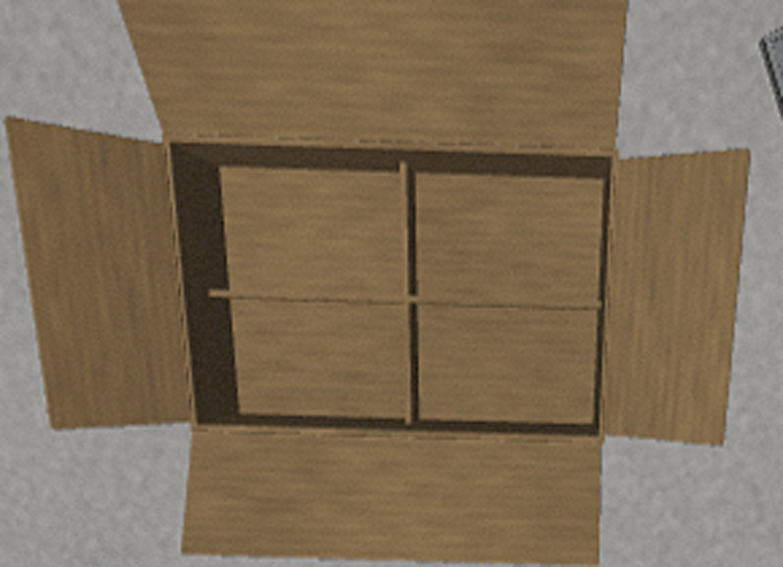

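The arm had still been rebounding, about 3.5 mm over 0.2 s, so the earlier wrist views carry that error. From now on I'll let it settle with a few dummy frames. Measuring again from the settled view:

```bash
cat >> h.py <<'E'
def settle(n=5):
    for i in range(n): read_camera('wrist')
L=lambda n:(lambda d:(d['K'],d['R'],d['C']))(np.load(n+'.npz'))
def wshot(n,k=5):
    settle(k); c,im=shot('wrist',n+'.png'); np.savez(n+'.npz',K=c[0],R=c[1],C=c[2]); return c,im
E
python3 - <<'E'
from h import *
c=L('c4'); ct=cam('top'); g3=lambda p:(p[0]/2.7+75-.3,p[1]/2.7-.3); gt=lambda p:(p[0]/6+150-.4,p[1]/6+150-.4)
for n,a in (('cross',(408,298)),('cross-y',(210,293)),('cross+y',(600,305)),('cross-x',(403,163)),('cross+x',(408,424))): print(n,onz(c,g3(a),.029).round(4))
q=[onz(c,g3(a),.058) for a in ((170,143),(197,424),(602,433),(612,157))]; print('rim@.058',np.round(q,4).tolist(),np.mean(q,0).round(4),[np.linalg.norm(q[i]-q[i-1]).round(4) for i in range(4)])
print('tri cross',tri(c,g3((408,298)),ct,gt((420,356))))
print('near/far flap corner etc tri', [ (n,tri(c,g3(a),ct,gt(b))) for n,a,b in (('far-y',(182,553),(633,142)),('far+y',(598,566),(255,75)),('endR-x',(7,117),(660,500)),('endR+x',(52,429),(698,265)),('endL-x',(748,150),(80,402)),('endL+x',(722,444),(125,168)))])
E
```

```text
cross [0.5573 0.1503 0.029 ]
cross-y [0.5435 0.0554 0.029 ]
cross+y [0.5717 0.2427 0.029 ]
cross-x [0.4985 0.1582 0.029 ]
cross+x [0.617 0.14  0.029]
rim@.058 [[0.4846, 0.0644, 0.058], [0.6025, 0.0465, 0.058], [0.6297, 0.2359, 0.058], [0.5127, 0.2522, 0.058]] [0.5574 0.1497 0.058 ] [np.float64(0.1899), np.float64(0.1192), np.float64(0.1913), np.float64(0.1181)]
tri cross (array([0.55541096, 0.14619049, 0.00153641]), np.float64(0.0007389477380178375))
near/far flap corner etc tri [('far-y', (array([0.65661093, 0.03554189, 0.08157966]), np.float64(0.003187464996749997))), ('far+y', (array([0.68734525, 0.22605526, 0.07612157]), np.float64(0.004234592666254549))), ('endR-x', (array([0.47649494, 0.01713058, 0.09142871]), np.float64(0.000189043143521218))), ('endR+x', (array([0.59333986, 0.00126123, 0.09487541]), np.float64(0.0035343121170801285))), ('endL-x', (array([0.5194722 , 0.30536018, 0.07221204]), np.float64(0.0034584308398560733))), ('endL+x', (array([0.64568149, 0.29778641, 0.03088459]), np.float64(0.0009555219370585414)))]
```

```bash
python3 - <<'E'
from h import *
cs,ct=cam('scene'),cam('top')
for n,c,y in (('wrist',(.5574,.150),-8.6),('top',(.552,.1435),-8.4)):
    a=np.radians(y); X=np.array([np.cos(a),np.sin(a)]); Y=np.array([-X[1],X[0]])
    for sx,sy in ((-1,-1),(-1,1),(1,1),(1,-1)):
        p=np.array(c)+X*60*sx/1000+Y*95*sy/1000
        s=proj(cs,[*p,.058]); t=proj(ct,[*p,.058]); print(n,sx,sy,'scene crop',((s-[275,170])*5+2).round(0),'top crop',((t-[150,150])*6+2.5).round(0))
E
```

```text
wrist -1 -1 scene crop [129. 143.] top crop [565. 488.]
wrist -1 1 scene crop [376. 166.] top crop [189. 422.]
wrist 1 1 scene crop [377. 275.] top crop [237. 189.]
wrist 1 -1 scene crop [115. 249.] top crop [609. 253.]
top -1 -1 scene crop [120. 138.] top crop [579. 498.]
top -1 1 scene crop [366. 161.] top crop [202. 434.]
top 1 1 scene crop [367. 270.] top crop [249. 200.]
top 1 -1 scene crop [106. 244.] top crop [621. 264.]
```

The scene camera agrees with the wrist view: carton centre (0.557,0.150), inner rim 190.6×118.7 mm against 190×120 given, yaw −8.5°. The top camera is biased by about 6 mm there, so I'll rely on the wrist. Now to the jars.

Emit:
drive_tool:
  steps:
    - [[0, 0, 0], [1, -48, 2], 0]
    - [[0, 0, 0], [1, -48, 2], 0]
    - [[0, 0, 0], [1, -48, 2], 0]
    - [[0, 0, 0], [1, -48, 2], 0]
    - [[0, 0, 0], [1, -48, 2], 0]

```text
time: 2.75
eef_pos: [0.6196, -0.0238, 0.2869]
orientation: [-0.004, 0.049, 0.999, 0.002]
contact_force: [-0.3, -1.0, 0.3]
finger_gap: 0.0855
```

Emit:
drive_tool:
  steps:
    - [[0, 0, 0], [1, -48, 2], 0]
    - [[0, 0, 0], [1, -48, 2], 0]
    - [[0, 0, 0], [1, -48, 2], 0]
    - [[0, 0, 0], [1, -48, 2], 0]
    - [[0, 0, 0], [1, -40, 2], 0]

```text
time: 3.25
eef_pos: [0.5899, -0.2563, 0.2768]
orientation: [-0.003, 0.044, 0.999, 0.002]
contact_force: [0.2, 0.4, -0.7]
finger_gap: 0.0853
```

```bash
python3 - <<'E'
from h import *
wshot('d1'); plan(.57,-.28,.28,171.45)
E
```

```text
at [ 0.5909 -0.2536  0.2771] rot [ 0.004 -0.007  0.062] shift now-axes [ 18.5 -28.1  -2.9] target-axes [ 16.7 -29.2  -2.9] F [ 0.9 -0.2  0.5] gap 0.0854 t 3.55
```

View pics/d1.png

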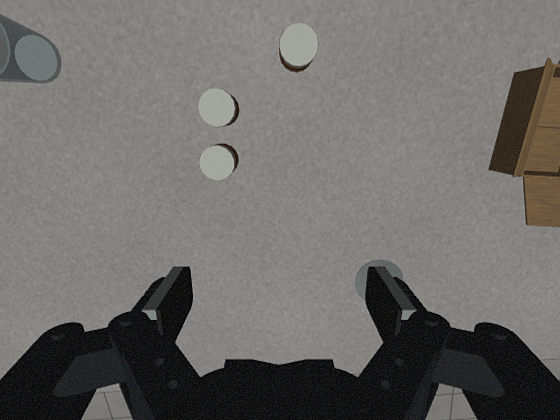

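The view shows three white lids at (298,46), (216,108) and (217,161). I'll take a second view to get their height.

Emit:
drive_tool:
  steps:
    - [[0.004, -0.007, 0.062], [0, -40, -2], 0]
    - [[0, 0, 0], [0, -30, -2], 0]

```text
time: 3.75
eef_pos: [0.5856, -0.3171, 0.2823]
orientation: [0.001, 0.07, 0.998, 0.0]
contact_force: [-0.5, 0.0, -0.4]
finger_gap: 0.0853
```

```bash
cat >> h.py <<'E'
def lids(im,maxrow=265):
    hsv=cv2.cvtColor(im,cv2.COLOR_BGR2HSV); m=((hsv[...,2]>150)&(hsv[...,1]<40)).astype(np.uint8); m[maxrow:]=0
    m=cv2.morphologyEx(m,cv2.MORPH_OPEN,np.ones((5,5),np.uint8)); r=[]
    for k in cv2.findContours(m,cv2.RETR_EXTERNAL,cv2.CHAIN_APPROX_NONE)[0]:
        if cv2.contourArea(k)>300: e=cv2.fitEllipse(k); r.append((np.array(e[0]),np.round(e[1],1).tolist()))
    return r
E
python3 - <<'E'
from h import *
c,im=wshot('d2'); c1=L('d1'); im1=cv2.imread('pics/d1.png')
l1,l2=lids(im1),lids(im); print(l1,l2)
for a,_ in l1:
    print('z.048',onz(c1,a,.048).round(4))
    for b,s in l2:
        p,e=tri(c1,a,c,b)
        if e<.003 and abs(p[2]-.048)<.02: print('   tri',p.round(4),round(e,4), 'd2@.048',onz(c,b,.048).round(4))
p=0
plan(.551,-.335,.12,171.45)
E
```

```text
[(array([216.26991272, 162.62435913]), [32.2, 34.3]), (array([215.75627136, 107.00902557]), [34.7, 37.3]), (array([298.18649292,  44.0501442 ]), [36.9, 41.6])] [(array([266.18218994, 160.87988281]), [32.6, 32.8]), (array([265.74261475, 105.67879486]), [34.5, 36.6]), (array([347.39691162,  38.14564133]), [36.7, 42.0])]
z.048 [ 0.5564 -0.327   0.048 ]
   tri [ 0.5566 -0.3273  0.0466] 0.0002 d2@.048 [ 0.5565 -0.3272  0.048 ]
z.048 [ 0.492 -0.318  0.048]
   tri [ 0.4921 -0.3179  0.0487] 0.0001 d2@.048 [ 0.4921 -0.3179  0.048 ]
z.048 [ 0.4345 -0.2169  0.048 ]
   tri [ 0.4348 -0.217   0.0493] 0.0001 d2@.048 [ 0.4345 -0.2167  0.048 ]
at [ 0.5856 -0.3163  0.282 ] rot [0.001 0.002 0.009] shift now-axes [ 31.9 -23.5 161.9] target-axes [ 31.4 -23.6 162. ] F [0.3 0.1 0. ] gap 0.085 t 4.05
```

Both views agree to within a millimetre. The jars are at A (0.5565,-0.327), B (0.492,-0.318) and C (0.4345,-0.217), with lid heights 47–49 mm. Grasping A first.

```bash
python3 -c "
from h import *
plan(.5565,-.327,.10,171.45)"
```

```text
at [ 0.5856 -0.3163  0.282 ] rot [0.001 0.002 0.009] shift now-axes [ 27.6 -14.8 181.9] target-axes [ 27.2 -14.9 182. ] F [0.3 0.1 0. ] gap 0.085 t 4.05
```

Emit:
drive_tool:
  steps:
    - [[0.001, 0.002, 0.009], [7, -4, 45], 0.15]
    - [[0, 0, 0], [7, -4, 45], 0.15]
    - [[0, 0, 0], [7, -4, 45], 0.15]
    - [[0, 0, 0], [6, -3, 42], 0.15]
    - [[0, 0, 0], [0, 0, 5], 0.15]

```text
time: 4.55
eef_pos: [0.5603, -0.3203, 0.0988]
orientation: [0.004, 0.069, 0.998, -0.001]
contact_force: [-0.2, 0.3, -0.8]
finger_gap: 0.0728
```

```bash
python3 -c "
from h import *
settle(4)
plan(.5565,-.327,.026,171.45)"
```

```text
at [ 0.5647 -0.3232  0.1087] rot [-0.009  0.023  0.011] shift now-axes [ 9.5 -4.1 82.5] target-axes [ 7.6 -4.9 82.7] F [ 0.5 -0.5  0.3] gap 0.0727 t 4.75
```

Emit:
drive_tool:
  steps:
    - [[-0.009, 0.023, 0.011], [4, -3, 15], 0.15]
    - [[0, 0, 0], [3, -2, 20], 0.15]
    - [[0, 0, 0], [0, 0, 20], 0.15]
    - [[0, 0, 0], [0, 0, 15], 0.15]
    - [[0, 0, 0], [0, 0, 8], 0.15]

```text
time: 5.25
eef_pos: [0.5634, -0.3313, 0.0388]
orientation: [0.007, 0.075, 0.997, -0.004]
contact_force: [-0.2, 0.2, 0.3]
finger_gap: 0.0726
```

```bash
python3 -c "
from h import *
settle(4)
plan(.5565,-.327,.026,171.45)"
```

```text
at [ 0.5638 -0.3314  0.0404] rot [-0.008  0.016 -0.001] shift now-axes [ 8.1  3.4 14.2] target-axes [ 7.9  3.3 14.4] F [-1.2 -0.1  0.1] gap 0.0723 t 5.45
```

Emit:
drive_tool:
  steps:
    - [[-0.008, 0.016, 0], [5, 2, 4], 0.15]
    - [[0, 0, 0], [4, 2, 5], 0.15]
    - [[0, 0, 0], [2, 0, 5], 0.15]
    - [[0, 0, 0], [0, 0, 2], 0.15]

```text
time: 5.85
eef_pos: [0.554, -0.3261, 0.0262]
orientation: [0.001, 0.075, 0.997, -0.001]
contact_force: [0.7, 0.8, 0.1]
finger_gap: 0.0726
```

```bash
python3 -c "
from h import *
settle(3)
plan(.5565,-.327,.026,171.45)"
```

```text
at [ 0.5544 -0.3263  0.0267] rot [-0.001  0.003 -0.001] shift now-axes [-2.2 -0.4  0.7] target-axes [-2.2 -0.4  0.7] F [ 0.1 -0.2  0. ] gap 0.0729 t 6.0
```

Well positioned. Closing, then lifting.

Emit:
drive_tool:
  steps:
    - [[0, 0, 0], [-2, 0, 0], 0.6]
    - [[0, 0, 0], [0, 0, 0], 0.7]
    - [[0, 0, 0], [0, 0, 0], 0.7]
    - [[0, 0, 0], [0, 0, 0], 0.7]
    - [[0, 0, 0], [0, 0, 0], 0.7]

```text
time: 6.5
eef_pos: [0.5573, -0.327, 0.0277]
orientation: [0.002, 0.075, 0.997, -0.001]
contact_force: [-0.4, -0.8, 1.5]
finger_gap: 0.0417
```

Emit:
drive_tool:
  steps:
    - [[0, 0, 0], [0, 0, -10], 0.7]
    - [[0, 0, 0], [0, 0, -30], 0.7]
    - [[0, 0, 0], [0, 0, -40], 0.7]
    - [[0, 0, 0], [0, 0, -40], 0.7]
    - [[0, 0, 0], [0, 0, -40], 0.7]

```text
time: 7.0
eef_pos: [0.553, -0.3244, 0.1851]
orientation: [-0.006, 0.075, 0.997, 0.003]
contact_force: [-0.2, -0.3, -0.9]
finger_gap: 0.0416
```

```bash
python3 -c "
from h import *
c,im=wshot('e1',4)
a=np.radians(-8.55);X=np.array([np.cos(a),np.sin(a)]);Y=np.array([-X[1],X[0]]);C=np.array([.5574,.150])
for sx in(1,-1):
  for sy in(1,-1): print(sx,sy,(C+X*sx*.0305+Y*sy*.048).round(4))
plan(*(C+X*.0305+Y*.048),.20,171.45)"
```

```text
1 1 [0.5947 0.1929]
1 -1 [0.5804 0.098 ]
-1 1 [0.5344 0.202 ]
-1 -1 [0.5201 0.1071]
at [ 0.5532 -0.3245  0.1828] rot [ 0.006 -0.012 -0.001] shift now-axes [ 36.8 517.9 -13.9] target-axes [ 35.9 517.8 -17.2] F [-0.5 -0.6 -1.8] gap 0.0415 t 7.25
```

View pics/e1.png

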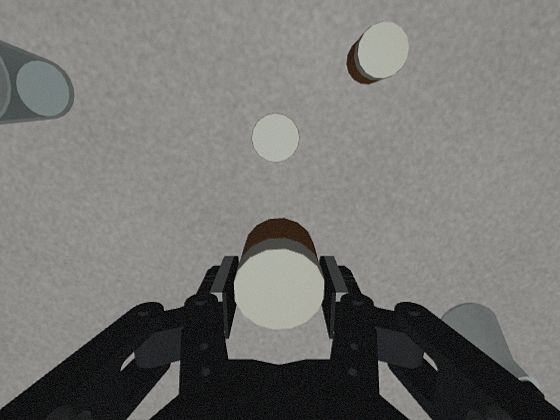

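Jar A is held and centred between the pads, with the lid at (279,288). Carrying it to the far-left (+x,+y) compartment.

Emit:
drive_tool:
  steps:
    - [[0.006, -0.012, 0], [3, 40, -4], 0.7]
    - [[0, 0, 0], [3, 48, -4], 0.7]
    - [[0, 0, 0], [3, 48, -4], 0.7]
    - [[0, 0, 0], [3, 48, -4], 0.7]
    - [[0, 0, 0], [3, 48, 0], 0.7]

```text
time: 7.75
eef_pos: [0.5687, -0.0902, 0.1869]
orientation: [-0.01, 0.081, 0.997, 0.002]
contact_force: [0.5, 0.4, -1.5]
finger_gap: 0.0416
```

Emit:
drive_tool:
  steps:
    - [[0, 0, 0], [3, 48, 0], 0.7]
    - [[0, 0, 0], [3, 48, 0], 0.7]
    - [[0, 0, 0], [3, 48, 0], 0.7]
    - [[0, 0, 0], [3, 48, 0], 0.7]
    - [[0, 0, 0], [3, 30, 0], 0.7]

```text
time: 8.25
eef_pos: [0.5841, 0.1424, 0.1766]
orientation: [-0.02, 0.08, 0.997, 0.001]
contact_force: [0.1, -0.0, -1.3]
finger_gap: 0.0421
```

```bash
python3 -c "
from h import *
settle(4)
plan(.5947,.1929,.15,171.45)"
```

```text
at [0.5845 0.1394 0.177 ] rot [-0.001 -0.038 -0.012] shift now-axes [-2.5 54.5 26.9] target-axes [-2.1 54.5 27. ] F [ 0.8 -0.7 -1. ] gap 0.0419 t 8.45
```

Emit:
drive_tool:
  steps:
    - [[0, -0.02, -0.006], [0, 20, 5], 0.7]
    - [[0, -0.018, -0.006], [0, 20, 6], 0.7]
    - [[0, 0, 0], [0, 12, 6], 0.7]
    - [[0, 0, 0], [0, 4, 6], 0.7]

```text
time: 8.85
eef_pos: [0.5935, 0.1916, 0.1511]
orientation: [-0.001, 0.078, 0.997, -0.002]
contact_force: [-0.3, -1.0, -1.1]
finger_gap: 0.0417
```

```bash
python3 -c "
from h import *
c,im=wshot('e2',4)
plan(.5947,.1929,.10,171.45)"
```

```text
at [0.5938 0.1905 0.1523] rot [-0.003 -0.    -0.007] shift now-axes [-0.5  2.7 52.3] target-axes [-0.5  2.5 52.3] F [ 0.5 -0.7 -1. ] gap 0.0422 t 9.1
```

View pics/e2.png

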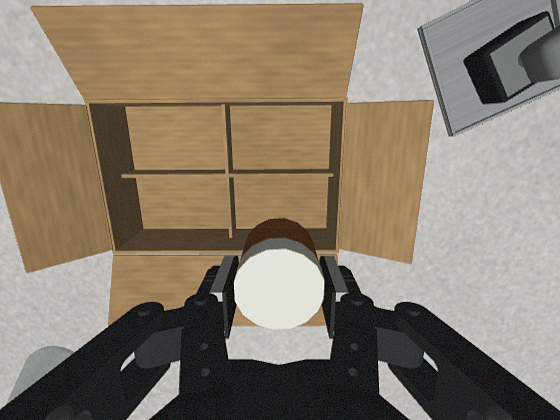

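The partition crossing is at (229,174). I'll cross-check the carton position from this nearer view.

```bash
python3 -c "
from h import *
c=L('e2'); 
for n,p,z in(('cross',(229,173.5),.029),('cross-y',(122,176),.029),('cross+y',(333,175),.029),('cross+x',(231,236),.029),('rim-x-y',(92,105),.058),('rim-x+y',(342,102),.058),('rim+x-y',(114,249),.058)): print(n,onz(c,p,z).round(4))
print(tri(c,(229,173.5),L('c4'),(408/2.7+74.7,298/2.7-.3)))
"
```

```text
cross [0.5563 0.1514 0.029 ]
cross-y [0.5436 0.0559 0.029 ]
cross+y [0.572  0.2432 0.029 ]
cross+x [0.6154 0.141  0.029 ]
rim-x-y [0.4858 0.0663 0.058 ]
rim-x+y [0.5128 0.251  0.058 ]
rim+x-y [0.6011 0.0455 0.058 ]
(array([0.55702915, 0.14984049, 0.02316172]), np.float64(0.0008420656824065693))
```

The carton pose is confirmed within about 1 mm. Lowering the jar.

Emit:
drive_tool:
  steps:
    - [[0, 0, 0], [0, 2, 20], 0.7]
    - [[0, 0, 0], [0, 1, 25], 0.7]
    - [[0, 0, 0], [0, 0, 25], 0.7]
    - [[0, 0, 0], [0, 0, 20], 0.7]
    - [[0, 0, 0], [0, 0, 8], 0.7]

```text
time: 9.6
eef_pos: [0.598, 0.1908, 0.0572]
orientation: [0.005, 0.08, 0.997, -0.0]
contact_force: [0.2, 0.4, -0.7]
finger_gap: 0.0416
```

```bash
python3 -c "
from h import *
settle(4)
plan(.5947,.1929,.031,171.45)"
```

```text
at [0.5994 0.1915 0.0604] rot [ 0.002  0.014 -0.011] shift now-axes [ 5.3  0.5 29.3] target-axes [ 4.9  0.6 29.4] F [ 0.7  1.1 -0.7] gap 0.042 t 9.8
```

Emit:
drive_tool:
  steps:
    - [[0, 0.014, -0.011], [3, 0.5, 7], 0.7]
    - [[0, 0, 0], [2, 0, 9], 0.7]
    - [[0, 0, 0], [1, 0, 9], 0.7]
    - [[0, 0, 0], [0, 0, 3], 0.7]

```text
time: 10.2
eef_pos: [0.5953, 0.1937, 0.0345]
orientation: [0.003, 0.074, 0.997, 0.002]
contact_force: [-0.8, 0.5, -1.6]
finger_gap: 0.0422
```

```bash
python3 -c "
from h import *
settle(4)
plan(.5947,.1929,.030,171.45)"
```

```text
at [0.5961 0.1938 0.036 ] rot [0.006 0.007 0.001] shift now-axes [ 1.3 -1.1  6. ] target-axes [ 1.3 -1.1  6. ] F [ 0.6  0.3 -0.5] gap 0.0422 t 10.4
```

Emit:
drive_tool:
  steps:
    - [[0, 0, 0], [1, -1, 3], 0.7]
    - [[0, 0, 0], [0, 0, 3], 0.7]
    - [[0, 0, 0], [0, 0, 2], 0.7]

```text
time: 10.7
eef_pos: [0.5962, 0.1931, 0.0306]
orientation: [0.005, 0.074, 0.997, 0.003]
contact_force: [-7.7, -1.9, 18.2]
finger_gap: 0.0416
```

```bash
python3 -c "
from h import *
settle(2)
plan(.5947,.1929,.030,171.45)"
```

```text
at [0.5962 0.1932 0.0307] rot [0.007 0.01  0.001] shift now-axes [ 1.5 -0.5  0.6] target-axes [ 1.5 -0.5  0.7] F [-4.2 -2.4  7.9] gap 0.0417 t 10.8
```

The jar is on the floor (contact force rose to 18 N, now 8 N). Opening part way, then retreating.

Emit:
drive_tool:
  steps:
    - [[0, 0, 0], [0, 0, -1], 0.35]
    - [[0, 0, 0], [0, 0, 0], 0.35]
    - [[0, 0, 0], [0, 0, 0], 0.35]
    - [[0, 0.01, 0], [0, 0, -15], 0.35]
    - [[0, 0, 0], [0, 0, -30], 0.35]

```text
time: 11.3
eef_pos: [0.5937, 0.1923, 0.0729]
orientation: [-0.004, 0.074, 0.997, 0.002]
contact_force: [0.7, -0.9, 0.3]
finger_gap: 0.0555
```

Emit:
drive_tool:
  steps:
    - [[0, 0, 0], [0, -5, -45], 0.3]
    - [[0, 0, 0], [0, -30, -45], 0.15]
    - [[0, 0, 0], [0, -48, -20], 0.15]
    - [[0, 0, 0], [0, -48, 0], 0.15]
    - [[0, 0, 0], [0, -48, 0], 0.15]

```text
time: 11.8
eef_pos: [0.5695, 0.0173, 0.1876]
orientation: [-0.0, 0.069, 0.998, 0.003]
contact_force: [0.5, -0.1, -0.1]
finger_gap: 0.0726
```

```bash
python3 -c "
from h import *
c,im=wshot('f1',3)
plan(.492,-.318,.15,171.45)"
```

```text
at [0.5696 0.0178 0.1866] rot [ 0.006 -0.002  0.008] shift now-axes [  29.4 -343.6   34.8] target-axes [  26.8 -343.6   36.6] F [0.2 0.6 0.9] gap 0.0728 t 12.0
```

View pics/f1.png

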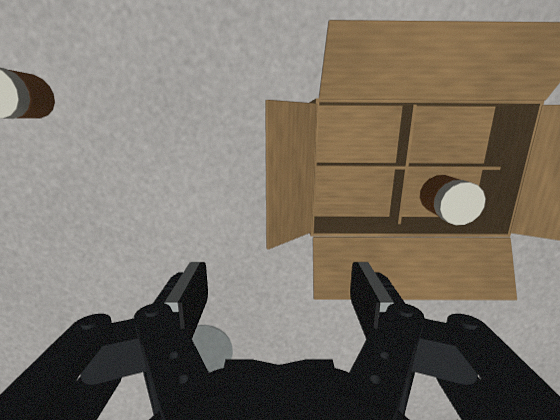

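Jar A stands upright in its compartment, lid at (459,203). On to jar B.

Emit:
drive_tool:
  steps:
    - [[0.006, 0, 0.008], [4, -48, -4], 0.15]
    - [[0, 0, 0], [4, -48, -4], 0.15]
    - [[0, 0, 0], [4, -48, -4], 0.15]
    - [[0, 0, 0], [4, -48, -4], 0.15]
    - [[0, 0, 0], [4, -48, -4], 0.15]

```text
time: 12.5
eef_pos: [0.5174, -0.2115, 0.2038]
orientation: [-0.003, 0.064, 0.998, 0.002]
contact_force: [0.4, -0.6, 1.2]
finger_gap: 0.0726
```

Emit:
drive_tool:
  steps:
    - [[0, 0, 0], [0, -40, 0], 0.15]
    - [[0, 0, 0], [-4, -20, 0], 0.15]
    - [[0, 0, 0], [0, 0, 0], 0.15]

```text
time: 12.8
eef_pos: [0.5139, -0.2751, 0.2028]
orientation: [-0.003, 0.065, 0.998, 0.002]
contact_force: [0.5, 0.1, -0.1]
finger_gap: 0.0726
```

```bash
python3 -c "
from h import *
c,im=wshot('f2',4)
for a,s in lids(im,400): print(a.round(1),s,onz(c,a,.048).round(4))
plan(.492,-.318,.10,171.45)"
```

```text
[230.2 183. ] [39.6, 41.4] [ 0.4919 -0.3179  0.048 ]
[325.1 110.3] [43.6, 46.3] [ 0.4345 -0.2168  0.048 ]
at [ 0.5142 -0.2724  0.2035] rot [ 0.004 -0.006  0.023] shift now-axes [ 15.7 -48.5 103.4] target-axes [ 15.2 -48.4 103.5] F [-0.2 -1.2  1.2] gap 0.0723 t 13.05
```

View pics/f2.png

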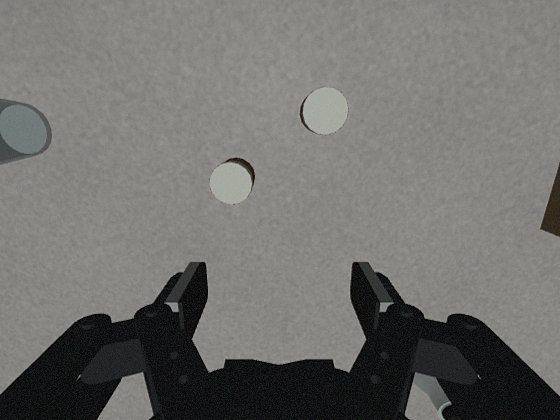

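Both remaining jars are unmoved, with lids at (230,183) and (325,110). Approaching B.

Emit:
drive_tool:
  steps:
    - [[0.004, -0.006, 0.023], [4, -16, 15], 0.15]
    - [[0, 0, 0], [4, -16, 25], 0.15]
    - [[0, 0, 0], [4, -14, 25], 0.15]
    - [[0, 0, 0], [4, -6, 20], 0.15]
    - [[0, 0, 0], [0, 0, 10], 0.15]

```text
time: 13.55
eef_pos: [0.4948, -0.3172, 0.1092]
orientation: [0.004, 0.07, 0.998, -0.002]
contact_force: [0.7, 0.4, 0.2]
finger_gap: 0.0725
```

```bash
python3 -c "
from h import *
settle(3)
plan(.492,-.318,.026,171.45)"
```

```text
at [ 0.4959 -0.3172  0.1111] rot [-0.003  0.01   0.011] shift now-axes [ 4.5 -1.  85.1] target-axes [ 3.7 -1.4 85.1] F [0.5 0.5 0.3] gap 0.0724 t 13.7
```

Emit:
drive_tool:
  steps:
    - [[0, 0.012, 0.011], [4, -1, 18], 0.15]
    - [[0, 0, 0], [1, 0, 20], 0.15]
    - [[0, 0, 0], [1, 0, 20], 0.15]
    - [[0, 0.005, 0], [1, 0, 14], 0.15]
    - [[0, 0.005, 0], [1, 0, 7], 0.15]

```text
time: 14.2
eef_pos: [0.4912, -0.3171, 0.0333]
orientation: [-0.003, 0.074, 0.997, -0.004]
contact_force: [-0.8, -0.7, 0.9]
finger_gap: 0.0727
```

```bash
python3 -c "
from h import *
settle(3)
plan(.492,-.318,.026,171.45)"
```

```text
at [ 0.4917 -0.3176  0.0346] rot [-0.009 -0.004  0.001] shift now-axes [-0.4 -0.3  8.6] target-axes [-0.4 -0.4  8.6] F [ 0.1 -0.   0.2] gap 0.0724 t 14.35
```

Emit:
drive_tool:
  steps:
    - [[-0.009, -0.004, 0], [0, 0, 5], 0.15]
    - [[0, 0, 0], [0, 0, 4], 0.15]
    - [[0, 0, 0], [0, 0, 0], 0.7]
    - [[0, 0, 0], [0, 0, 0], 0.7]
    - [[0, 0, 0], [0, 0, 0], 0.7]

```text
time: 14.85
eef_pos: [0.4935, -0.3191, 0.0286]
orientation: [0.003, 0.074, 0.997, -0.001]
contact_force: [0.1, 0.5, -0.9]
finger_gap: 0.0418
```

Emit:
drive_tool:
  steps:
    - [[0, 0, 0], [0, 0, 0], 0.7]
    - [[0, 0, 0], [0, 0, -10], 0.7]
    - [[0, 0, 0], [0, 0, -35], 0.7]
    - [[0, 0, 0], [0, 0, -45], 0.7]
    - [[0, 0, 0], [0, 0, -45], 0.7]

```text
time: 15.35
eef_pos: [0.4891, -0.316, 0.1602]
orientation: [-0.005, 0.074, 0.997, 0.003]
contact_force: [0.2, -0.5, -1.1]
finger_gap: 0.0415
```

```bash
python3 -c "
from h import *
c,im=wshot('g1',3)
plan(.5804,.098,.18,171.45)"
```

```text
at [ 0.4901 -0.3167  0.1604] rot [ 0.004 -0.006  0.   ] shift now-axes [-27.7 423.6 -18.1] target-axes [-27.6 423.5 -19.6] F [-0.3 -0.5 -1.4] gap 0.042 t 15.55
```

View pics/g1.png

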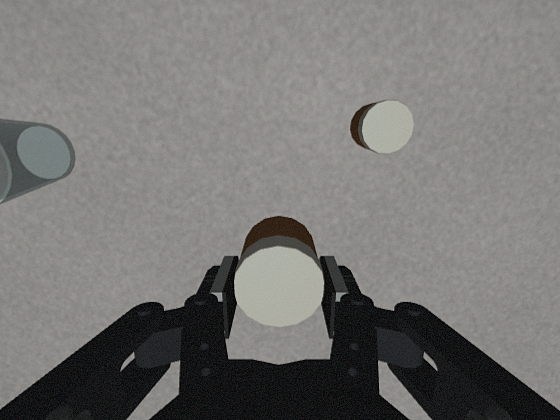

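Jar B is held. It goes to the far-right (+x,−y) compartment.

Emit:
drive_tool:
  steps:
    - [[0.004, -0.01, 0], [0, 40, -8], 0.7]
    - [[0, 0, 0], [0, 48, -8], 0.7]
    - [[0, 0, 0], [0, 48, -8], 0.7]
    - [[0, 0, 0], [0, 48, -8], 0.7]
    - [[0, -0.01, 0], [0, 48, -4], 0.7]

```text
time: 16.05
eef_pos: [0.5205, -0.0838, 0.1867]
orientation: [-0.002, 0.08, 0.997, 0.002]
contact_force: [1.3, 0.2, -1.6]
finger_gap: 0.0422
```

Emit:
drive_tool:
  steps:
    - [[0, -0.01, 0], [-4, 48, 0], 0.7]
    - [[0, -0.01, 0], [-4, 48, 0], 0.7]
    - [[0, 0, 0], [-4, 40, 0], 0.7]
    - [[0, 0, 0], [-4, 25, 0], 0.7]
    - [[0, 0, 0], [0, 10, 0], 0.7]

```text
time: 16.55
eef_pos: [0.5595, 0.0944, 0.178]
orientation: [0.001, 0.077, 0.997, 0.001]
contact_force: [0.8, -1.0, -0.2]
finger_gap: 0.0419
```

```bash
python3 -c "
from h import *
settle(4)
plan(.5804,.098,.15,171.45)"
```

```text
at [0.5598 0.091  0.1794] rot [ 0.002  0.003 -0.008] shift now-axes [-19.2  10.1  29.5] target-axes [-19.4  10.   29.4] F [-1.  -1.5 -1.3] gap 0.042 t 16.75
```

Emit:
drive_tool:
  steps:
    - [[0, 0.003, -0.008], [-8, 5, 5], 0.7]
    - [[0, 0, 0], [-8, 4, 10], 0.7]
    - [[0, 0, 0], [-6, 3, 15], 0.7]
    - [[0, 0, 0], [0, 0, 20], 0.7]
    - [[0, 0, 0], [0, 0, 10], 0.7]

```text
time: 17.25
eef_pos: [0.5853, 0.0934, 0.1168]
orientation: [0.001, 0.079, 0.997, 0.0]
contact_force: [0.3, 0.8, -1.6]
finger_gap: 0.042
```

```bash
python3 -c "
from h import *
settle(4)
plan(.5804,.098,.032,171.45)"
```

```text
at [0.5862 0.0941 0.1201] rot [ 0.002  0.006 -0.008] shift now-axes [ 6.9  2.8 88.1] target-axes [ 6.3  3.  88.1] F [ 0.  -0.3 -0.9] gap 0.0419 t 17.45
```

Emit:
drive_tool:
  steps:
    - [[0, 0.01, -0.008], [4, 2, 15], 0.7]
    - [[0, 0.003, 0], [2, 1, 22], 0.7]
    - [[0, 0.003, 0], [2, 0, 22], 0.7]
    - [[0, 0.003, 0], [1, 0, 16], 0.7]
    - [[0, 0.003, 0], [0, 0, 7], 0.7]

```text
time: 17.95
eef_pos: [0.5793, 0.0998, 0.0385]
orientation: [-0.004, 0.073, 0.997, 0.003]
contact_force: [-0.0, 0.1, 0.4]
finger_gap: 0.0418
```

```bash
python3 -c "
from h import *
settle(4)
plan(.5804,.098,.031,171.45)"
```

```text
at [0.5809 0.0998 0.0412] rot [ 0.005 -0.005  0.002] shift now-axes [ 0.1 -1.9 10.2] target-axes [ 0.2 -1.8 10.2] F [ 0.2 -0.6 -1.5] gap 0.0421 t 18.15
```

Emit:
drive_tool:
  steps:
    - [[0.005, -0.005, 0], [0, -1, 5], 0.7]
    - [[0, 0, 0], [0, -1, 4], 0.7]
    - [[0, 0, 0], [0, 0, 3], 0.7]
    - [[0, 0, 0], [0, 0, 1], 0.7]

```text
time: 18.55
eef_pos: [0.5829, 0.0978, 0.0314]
orientation: [0.004, 0.074, 0.997, 0.001]
contact_force: [-4.0, 0.2, 7.8]
finger_gap: 0.042
```

```bash
python3 -c "
from h import *
settle(2)
plan(.5804,.098,.031,171.45)"
```

```text
at [0.5829 0.0978 0.0314] rot [0.002 0.007 0.002] shift now-axes [ 2.5 -0.2  0.4] target-axes [ 2.5 -0.2  0.4] F [-1.5 -0.5  3.4] gap 0.0419 t 18.65
```

Seated on the floor (8 N). Releasing and going for jar C.

Emit:
drive_tool:
  steps:
    - [[0, 0, 0], [0, 0, -1], 0.35]
    - [[0, 0, 0], [0, 0, 0], 0.35]
    - [[0, 0, 0], [0, 0, 0], 0.35]
    - [[0, 0.01, 0], [0, 0, -15], 0.35]
    - [[0, 0, 0], [0, 0, -30], 0.35]

```text
time: 19.15
eef_pos: [0.5801, 0.0974, 0.0733]
orientation: [-0.006, 0.074, 0.997, 0.0]
contact_force: [-0.3, 0.7, -0.2]
finger_gap: 0.0552
```

Emit:
drive_tool:
  steps:
    - [[0, 0, 0], [0, 0, -45], 0.3]
    - [[0, 0, 0], [10, -25, -45], 0.15]
    - [[0, 0, 0], [10, -48, -20], 0.15]
    - [[0, 0, 0], [10, -48, 0], 0.15]
    - [[0, 0, 0], [10, -48, 0], 0.15]

```text
time: 19.65
eef_pos: [0.5189, -0.0616, 0.1901]
orientation: [-0.002, 0.069, 0.998, 0.0]
contact_force: [0.8, -1.4, -0.4]
finger_gap: 0.073
```

```bash
python3 -c "
from h import *
c,im=wshot('h1',4)
for a,s in lids(im,400): print(a.round(1),s,onz(c,a,.048).round(4))
plan(.4345,-.217,.10,171.45)"
```

```text
[537.3 241. ] [34.5, 45.2] [0.5974 0.1963 0.048 ]
[466.6 234.5] [36.1, 44.0] [0.5799 0.1242 0.048 ]
[ 82.6 124.5] [60.1, 90.6] [ 0.4215 -0.2275  0.048 ]
[477.7  49.1] [41.3, 59.1] [0.4094 0.1266 0.048 ]
at [ 0.5194 -0.0601  0.1889] rot [ 0.    -0.006  0.01 ] shift now-axes [  61.7 -167.3   89.2] target-axes [  60.6 -167.8   88.9] F [ 0.4 -0.4 -0. ] gap 0.0728 t 19.9
```

View pics/h1.png

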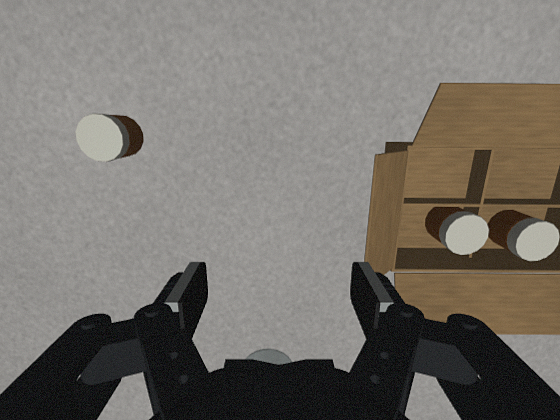

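Jars A and B are both in the carton, but B's lid at (466,234) looks close to the partition. I'll check with the top camera.

```bash
python3 -c "
from h import *
c,im=shot('top','h2.png'); crop(im,150,150,280,260,6,'h2z.png')
w=cv2.imread('pics/h1.png'); crop(w,350,80,560,340,3,'h1z.png')"
```

```text
(no output)
```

View pics/h2z.png

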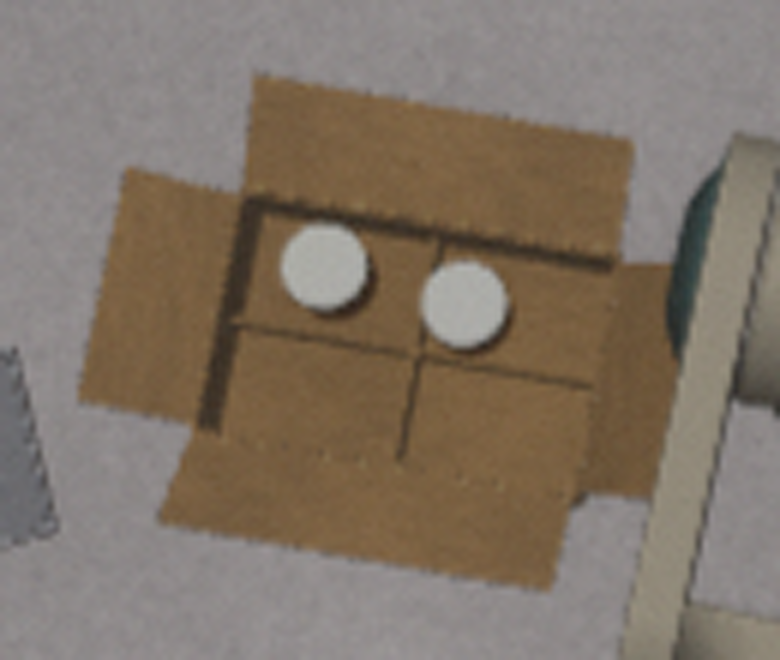

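View pics/h1z.png

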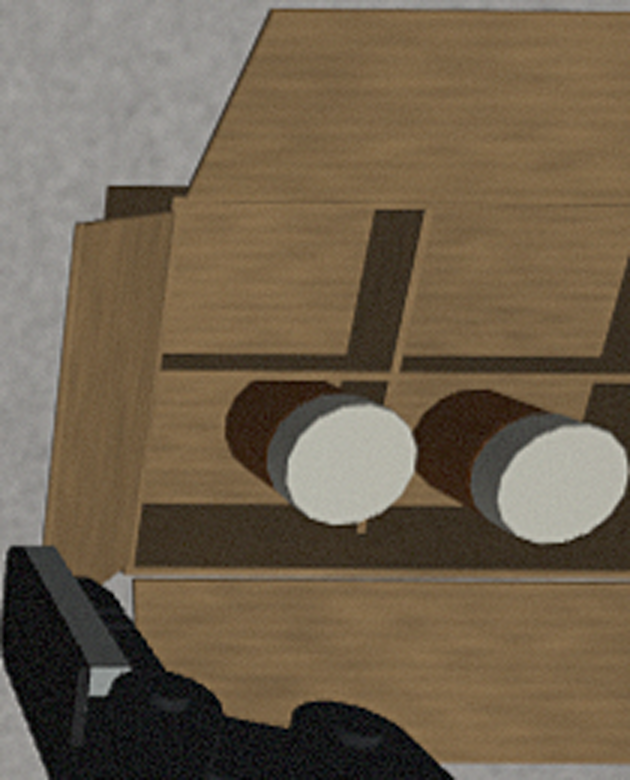

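The jar-knock disturbance seems to have hit jar B. It slid about 25 mm to touch the partition, but still stands upright inside its compartment: its lid ellipse and base direction match jar A's. I'll check it again up close. Now jar C.

Emit:
drive_tool:
  steps:
    - [[0, -0.006, 0.01], [12, -40, 5], 0.15]
    - [[0, 0, 0], [12, -45, 10], 0.15]
    - [[0, 0, 0], [12, -45, 10], 0.15]
    - [[0, 0, 0], [12, -25, 10], 0.15]
    - [[0, 0, 0], [5, -5, 5], 0.15]

```text
time: 20.45
eef_pos: [0.4465, -0.2074, 0.1464]
orientation: [0.0, 0.066, 0.998, 0.001]
contact_force: [-0.2, -0.5, -1.5]
finger_gap: 0.0727
```

```bash
python3 -c "
from h import *
c,im=wshot('i1',4)
for a,s in lids(im,400): print(a.round(1),s,onz(c,a,.048).round(4))
plan(.4345,-.217,.10,171.45)"
```

```text
[262.4 199.7] [47.7, 49.6] [ 0.4343 -0.2167  0.048 ]
at [ 0.4483 -0.2054  0.1482] rot [0.002 0.003 0.02 ] shift now-axes [ 12.4 -13.3  48.2] target-axes [ 12.  -13.5  48.2] F [-0.3  0.1  0.6] gap 0.0723 t 20.7
```

View pics/i1.png

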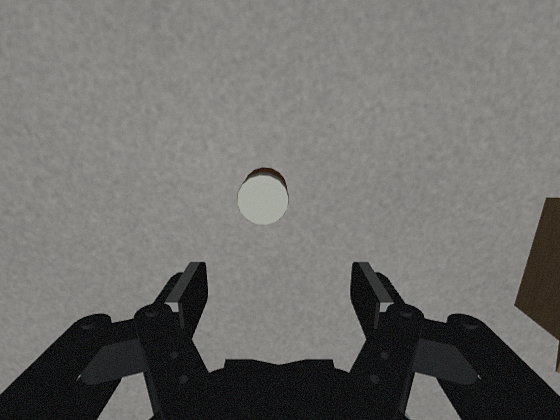

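Jar C is unmoved, lid at (262,200). Descending.

Emit:
drive_tool:
  steps:
    - [[0.002, 0.003, 0.02], [6, -6, 6], 0.15]
    - [[0, 0, 0], [5, -6, 10], 0.15]
    - [[0, 0, 0], [3, -3, 15], 0.15]
    - [[0, 0, 0], [0, 0, 15], 0.15]
    - [[0, 0, 0], [0, 0, 10], 0.15]

```text
time: 21.2
eef_pos: [0.4335, -0.2175, 0.091]
orientation: [0.002, 0.073, 0.997, -0.001]
contact_force: [-1.4, 0.6, -0.9]
finger_gap: 0.0725
```

```bash
python3 -c "
from h import *
settle(3)
plan(.4345,-.217,.026,171.45)"
```

```text
at [ 0.4337 -0.2174  0.0918] rot [-0.002  0.004  0.004] shift now-axes [-0.5  0.7 65.8] target-axes [-0.7  0.5 65.8] F [ 1.  -0.4  0. ] gap 0.0729 t 21.35
```

Emit:
drive_tool:
  steps:
    - [[0, 0.006, 0], [0, 0.5, 15], 0.15]
    - [[0, 0.003, 0], [0, 0, 20], 0.15]
    - [[0, 0.002, 0], [0, 0, 15], 0.15]
    - [[0, 0, 0], [0, 0, 10], 0.15]
    - [[0, 0, 0], [0, 0, 4], 0.15]

```text
time: 21.85
eef_pos: [0.4356, -0.2179, 0.0263]
orientation: [-0.001, 0.072, 0.997, -0.002]
contact_force: [-0.2, -0.0, 0.4]
finger_gap: 0.0726
```

```bash
python3 -c "
from h import *
settle(3)
plan(.4345,-.217,.026,171.45)"
```

```text
at [ 0.4362 -0.2183  0.0277] rot [-0.005 -0.001  0.004] shift now-axes [1.8 1.  1.7] target-axes [1.8 1.  1.7] F [-0.7  0.4  0.9] gap 0.0723 t 22.0
```

Emit:
drive_tool:
  steps:
    - [[0, 0, 0], [2, 1, 2], 0.5]
    - [[0, 0, 0], [0, 0, 0], 0.7]
    - [[0, 0, 0], [0, 0, 0], 0.7]
    - [[0, 0, 0], [0, 0, 0], 0.7]
    - [[0, 0, 0], [0, 0, -10], 0.7]

```text
time: 22.5
eef_pos: [0.4344, -0.217, 0.0369]
orientation: [-0.0, 0.072, 0.997, -0.003]
contact_force: [-0.9, 0.4, -1.5]
finger_gap: 0.042
```

Emit:
drive_tool:
  steps:
    - [[0, 0, 0], [0, 0, -35], 0.7]
    - [[0, 0, 0], [0, 0, -45], 0.7]
    - [[0, 0, 0], [0, 15, -45], 0.7]
    - [[0, 0, 0], [-10, 45, -30], 0.7]
    - [[0, 0, 0], [-10, 48, 0], 0.7]

```text
time: 23.0
eef_pos: [0.4676, -0.1173, 0.198]
orientation: [0.001, 0.077, 0.997, -0.003]
contact_force: [1.7, 0.2, -1.8]
finger_gap: 0.0419
```

```bash
python3 -c "
from h import *
settle(3)
plan(.5201,.1071,.18,171.45)"
```

```text
at [ 0.4667 -0.115   0.1937] rot [-0.004 -0.005  0.003] shift now-axes [-20.5 227.5  12.7] target-axes [-19.8 227.6  13.7] F [-0.5 -0.1 -1.7] gap 0.042 t 23.15
```

Emit:
drive_tool:
  steps:
    - [[0, -0.01, 0.003], [-4, 45, 0], 0.7]
    - [[0, 0, 0], [-4, 48, 0], 0.7]
    - [[0, 0, 0], [-4, 48, 0], 0.7]
    - [[0, 0, 0], [-4, 40, 0], 0.7]
    - [[0, 0, 0], [-4, 25, 0], 0.7]

```text
time: 23.65
eef_pos: [0.5176, 0.0853, 0.1929]
orientation: [0.002, 0.081, 0.997, -0.004]
contact_force: [0.3, -0.9, -0.6]
finger_gap: 0.0419
```

```bash
python3 -c "
from h import *
settle(4)
plan(.5201,.1071,.15,171.45)"
```

```text
at [0.5174 0.0831 0.1927] rot [-0.008  0.004 -0.013] shift now-axes [ 1.4 24.5 42.5] target-axes [ 0.9 24.2 42.7] F [ 0.   0.2 -1. ] gap 0.0421 t 23.85
```

Emit:
drive_tool:
  steps:
    - [[-0.008, 0.004, -0.013], [0, 10, 8], 0.7]
    - [[0, 0, 0], [0, 10, 12], 0.7]
    - [[0, 0, 0], [0, 7, 15], 0.7]
    - [[0, 0, 0], [0, 0, 15], 0.7]
    - [[0, 0, 0], [0, 0, 8], 0.7]

```text
time: 24.35
eef_pos: [0.5217, 0.1078, 0.1305]
orientation: [-0.0, 0.077, 0.997, 0.0]
contact_force: [-1.1, -0.8, -1.4]
finger_gap: 0.042
```

```bash
python3 -c "
from h import *
c,im=wshot('j1',4)
plan(.5201,.1071,.03,171.45)"
```

```text
at [0.5229 0.1078 0.1337] rot [ 0.002  0.004 -0.005] shift now-axes [  3.   -1.4 103.6] target-axes [  2.7  -1.2 103.7] F [-0.3  1.2 -1.5] gap 0.0424 t 24.6
```

View pics/j1.png

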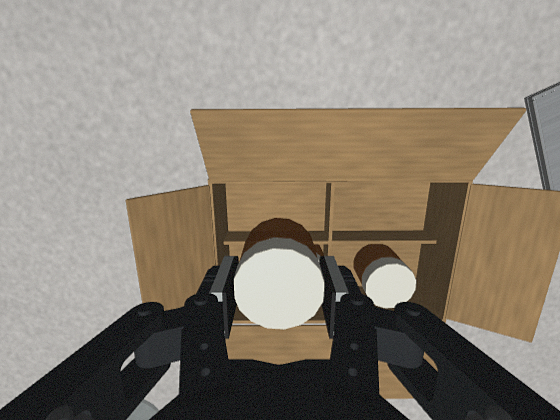

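The −x,−y compartment lies straight ahead and is clear. Lowering jar C.

Emit:
drive_tool:
  steps:
    - [[0, 0.008, -0.005], [2, -1, 15], 0.7]
    - [[0, 0.003, 0], [1, 0, 24], 0.7]
    - [[0, 0.003, 0], [1, 0, 24], 0.7]
    - [[0, 0.002, 0], [1, 0, 18], 0.7]
    - [[0, 0, 0], [0, 0, 8], 0.7]

```text
time: 25.1
eef_pos: [0.5193, 0.1077, 0.0434]
orientation: [-0.003, 0.075, 0.997, 0.002]
contact_force: [0.7, -1.0, -1.5]
finger_gap: 0.0419
```

```bash
python3 -c "
from h import *
settle(4)
plan(.5201,.1071,.030,171.45)"
```

```text
at [0.521  0.1079 0.0464] rot [ 0.005 -0.002 -0.   ] shift now-axes [ 0.7 -1.  16.4] target-axes [ 0.7 -0.9 16.4] F [ 0.1  0.6 -1. ] gap 0.0418 t 25.3
```

Emit:
drive_tool:
  steps:
    - [[0.005, 0, 0], [0, -1, 7], 0.7]
    - [[0, 0, 0], [0, 0, 6], 0.7]
    - [[0, 0, 0], [0, 0, 4], 0.7]
    - [[0, 0, 0], [0, 0, 2], 0.7]

```text
time: 25.7
eef_pos: [0.5235, 0.1072, 0.0305]
orientation: [0.003, 0.075, 0.997, 0.001]
contact_force: [-7.9, -1.4, 16.2]
finger_gap: 0.042
```

```bash
python3 -c "
from h import *
settle(2)
plan(.5201,.1071,.030,171.45)"
```

```text
at [0.5235 0.1072 0.0305] rot [ 0.002  0.005 -0.   ] shift now-axes [ 3.4 -0.6  0.5] target-axes [ 3.4 -0.6  0.5] F [-2.  -0.3  4.6] gap 0.0422 t 25.8
```

Emit:
drive_tool:
  steps:
    - [[0, 0, 0], [0, 0, -1], 0.35]
    - [[0, 0, 0], [0, 0, 0], 0.35]
    - [[0, 0, 0], [0, 0, 0], 0.35]
    - [[0, 0.005, 0], [0, 0, -15], 0.35]
    - [[0, 0, 0], [0, 0, -30], 0.35]

```text
time: 26.3
eef_pos: [0.5211, 0.1068, 0.0734]
orientation: [-0.003, 0.075, 0.997, 0.0]
contact_force: [0.2, -0.3, 0.4]
finger_gap: 0.0556
```

Emit:
drive_tool:
  steps:
    - [[0, 0, 0], [0, 0, -48], 0.4]
    - [[0, 0, 0], [-25, 0, -45], 0.8]
    - [[0, 0, 0], [-40, 0, -30], 1]
    - [[0, 0, 0], [-40, 0, -10], 1]
    - [[0, 0, 0], [-30, 0, 0], 1]

```text
time: 26.8
eef_pos: [0.6576, 0.0871, 0.2159]
orientation: [-0.0, 0.073, 0.997, 0.001]
contact_force: [-0.2, 0.0, -0.2]
finger_gap: -0.0003
```

```bash
python3 -c "
from h import *
c,im=wshot('k1',5)
for a,s in lids(im,300): print(a.round(1),s,onz(c,a,.051).round(4))
plan(.5574,.15,.3,171.45); crop(im,100,0,460,270,2.1,'k1z.png')"
```

```text
[376.5 124.1] [41.6, 46.2] [0.5959 0.1937 0.051 ]
[302.1 116.8] [42.8, 45.6] [0.5785 0.1224 0.051 ]
[278.9  56.4] [45.6, 50.7] [0.5229 0.1078 0.051 ]
[465.3   6. ] [12.6, 69.4] [0.5071 0.2763 0.051 ]
[262.  153.9] [326.8, 632.2] [0.608  0.0781 0.051 ]
at [0.6546 0.0877 0.2131] rot [ 0.001 -0.006  0.003] shift now-axes [105.7  47.5 -86.3] target-axes [105.3  47.1 -86.9] F [0.3 0.1 0.5] gap 0.0001 t 27.1
```

View pics/k1z.png

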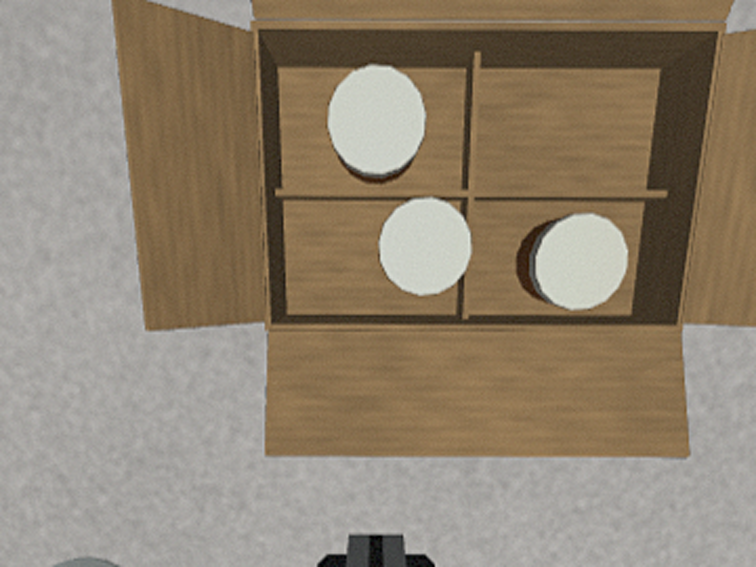

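All three jars stand upright: lids at A (0.596,0.194), B (0.579,0.122) and C (0.523,0.108). Now the flap angles, by intersecting corner rays with each corner's own arc plane.

```bash
cat >> h.py <<'E'
CA=np.radians(-8.55); CX=np.array([np.cos(CA),np.sin(CA),0]); CY=np.array([-CX[1],CX[0],0]); CC=np.array([.5572,.150,0])
def toC(p): d=np.array(p)-CC; return np.array([d@CX,d@CY,p[2]])
def fromC(x,y,z): return CC+CX*x+CY*y+np.array([0,0,z])
def flap(c,uv,which,side):
    C,d=ray(c,uv); A=toC(C); B=toC(C+d)-A
    if which in('endL','endR'):
        s=(side*.059-A[0])/B[0]; p=A+B*s; sg=1 if which=='endL' else -1; h=(sg*p[1]-.096,p[2]-.058)
    else:
        s=(side*.096-A[1])/B[1]; p=A+B*s; sg=1 if which=='far' else -1; h=(sg*p[0]-.0615,p[2]-.0615)
    return which,side,'carton pt',p.round(4).tolist(),'r',round(float(np.hypot(*h)),4),'angle',round(float(np.pi-np.arctan2(h[1],h[0])),3)
E
python3 - <<'E'
from h import *
c=L('c4'); g=lambda p:(p[0]/2.7+74.7,p[1]/2.7-.3)
for w,s,p in (('far',-1,(182,553)),('far',1,(598,566)),('endR',-1,(7,117)),('endR',1,(52,429)),('endL',-1,(748,150)),('endL',1,(722,444))): print(flap(c,g(p),w,s))
c=L('e2')
for w,s,p in (('near',-1,(32,6)),('near',1,(363,3)),('endR',1,(26,272)),('endL',-1,(433,99)),('endL',1,(413,263))): print('e2',flap(c,p,w,s))
E
```

```text
('far', -1, 'carton pt', [0.1155, -0.096, 0.0866], 'r', 0.0596, 'angle', 2.706)
('far', 1, 'carton pt', [0.1212, 0.096, 0.0697], 'r', 0.0603, 'angle', 3.005)
('endR', -1, 'carton pt', [-0.059, -0.1406, 0.0961], 'r', 0.0587, 'angle', 2.436)
('endR', 1, 'carton pt', [0.059, -0.1391, 0.0997], 'r', 0.0599, 'angle', 2.373)
('endL', -1, 'carton pt', [-0.059, 0.1478, 0.0812], 'r', 0.0568, 'angle', 2.721)
('endL', 1, 'carton pt', [0.059, 0.1471, 0.0854], 'r', 0.058, 'angle', 2.649)
e2 ('near', -1, 'carton pt', [-0.1103, -0.096, 0.0949], 'r', 0.0591, 'angle', 2.542)
e2 ('near', 1, 'carton pt', [-0.1114, 0.096, 0.0914], 'r', 0.0582, 'angle', 2.602)
e2 ('endR', 1, 'carton pt', [0.059, -0.1402, 0.0985], 'r', 0.06, 'angle', 2.4)
e2 ('endL', -1, 'carton pt', [-0.059, 0.1483, 0.0835], 'r', 0.0582, 'angle', 2.688)
e2 ('endL', 1, 'carton pt', [0.059, 0.1486, 0.0869], 'r', 0.06, 'angle', 2.639)
```

Flap angles: end_right about 2.40, end_left 2.66, near 2.57, far about 2.7, all plausible. With the tool aligned to the carton, tool x = −carton x and tool y = +carton y. Starting with end_right.

```bash
cat >> h.py <<'E'
def planC(x,y,z):
    print('carton-frame TCP mm',(toC(obs()[2])*1000).round(1)); plan(*fromC(x,y,z),171.45)
E
python3 -c "
from h import *
planC(0,-.18,.16)"
```

```text
carton-frame TCP mm [105.5 -47.1 213.1]
at [0.6546 0.0877 0.2131] rot [ 0.001 -0.006  0.003] shift now-axes [ 105.6 -132.6   53.6] target-axes [ 105.5 -132.9   53.1] F [0.3 0.1 0.5] gap 0.0001 t 27.1
```

Emit:
drive_tool:
  steps:
    - [[0, -0.006, 0.003], [26, -33, 8], 1]
    - [[0, 0, 0], [26, -35, 12], 1]
    - [[0, 0, 0], [26, -35, 15], 1]
    - [[0, 0, 0], [22, -25, 10], 1]
    - [[0, 0, 0], [5, -5, 5], 1]

```text
time: 27.6
eef_pos: [0.5231, -0.0286, 0.1603]
orientation: [0.001, 0.072, 0.997, 0.0]
contact_force: [0.2, -0.8, 0.9]
finger_gap: -0.0002
```

```bash
python3 -c "
from h import *
c,im=wshot('l1',4)
planC(0,-.165,.085); crop(im,150,0,560,300,1.9,'l1z.png')"
```

```text
carton-frame TCP mm [  -3.8 -179.2  161.8]
at [ 0.5268 -0.0266  0.1618] rot [0.002 0.004 0.008] shift now-axes [-3.6 14.  76.8] target-axes [-3.8 14.2 76.8] F [ 0.3 -0.2  0.7] gap 0.0001 t 27.85
```

View pics/l1.png

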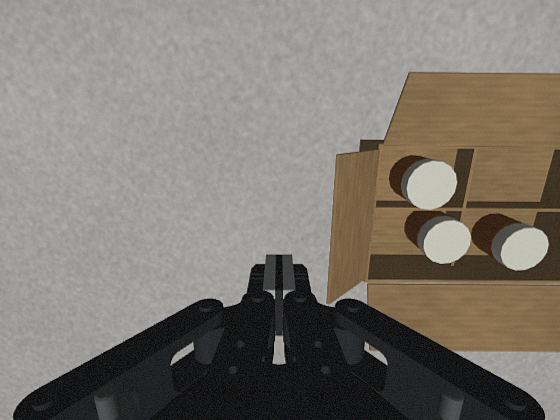

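Emit:
drive_tool:
  steps:
    - [[0, 0.006, 0.008], [-2, 0, 12], 1]
    - [[0, 0, 0], [-2, 0, 20], 1]
    - [[0, 0, 0], [0, 0, 20], 1]
    - [[0, 0, 0], [0, 0, 14], 1]
    - [[0, 0, 0], [0, 0, 6], 1]

```text
time: 28.35
eef_pos: [0.5344, -0.0241, 0.0869]
orientation: [0.001, 0.073, 0.997, 0.001]
contact_force: [-0.3, -1.3, 0.5]
finger_gap: 0.0001
```

```bash
python3 -c "
from h import *
settle(4)
planC(0,-.165,.085)"
```

```text
carton-frame TCP mm [   4.3 -175.9   89.6]
at [ 0.5353 -0.0246  0.0896] rot [0.002 0.005 0.003] shift now-axes [ 4.3 10.9  4.6] target-axes [ 4.3 10.9  4.6] F [-0.   0.2  0.2] gap -0.0002 t 28.55
```

Emit:
drive_tool:
  steps:
    - [[0, 0.004, 0], [2, 10, 2], 1]
    - [[0, 0, 0], [1, 10, 0], 1]
    - [[0, 0, 0], [0, 6, -2], 1]
    - [[0, 0, 0], [0, 8, -7], 1]
    - [[0, 0, 0], [0, 9, -6], 1]

```text
time: 29.05
eef_pos: [0.5402, 0.0194, 0.1073]
orientation: [0.003, 0.074, 0.997, -0.001]
contact_force: [-0.0, 0.1, -0.9]
finger_gap: 0.0002
```

```bash
python3 -c "
from h import *
c,im=wshot('l2',3)
planC(0,-.165,.085)"
```

```text
carton-frame TCP mm [   2.4 -131.9  106.3]
at [0.5399 0.0192 0.1063] rot [-0.002  0.005  0.002] shift now-axes [  2.6 -33.   21.3] target-axes [  2.4 -33.1  21.3] F [0.1 0.3 0.6] gap -0.0002 t 29.25
```

View pics/l2.png

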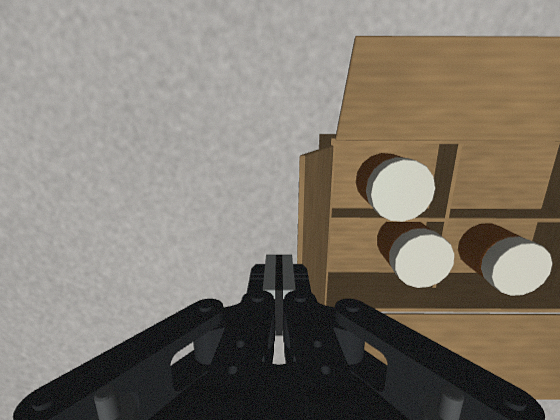

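The flap has swung up, with its edge now near column 300 beside the fingertip. Continuing over the top.

Emit:
drive_tool:
  steps:
    - [[0, 0, 0], [0, 10, -3], 1]
    - [[0, 0, 0], [0, 12, -1], 1]
    - [[0, 0, 0], [0, 12, 0], 1]
    - [[0, 0, 0], [0, 12, 1], 1]
    - [[0, 0, 0], [0, 12, 2], 1]

```text
time: 29.75
eef_pos: [0.5489, 0.0796, 0.107]
orientation: [0.002, 0.075, 0.997, -0.002]
contact_force: [-0.2, -0.6, 0.0]
finger_gap: -0.0002
```

```bash
python3 -c "
from h import *
c,im=wshot('l3',3)
planC(0,-.06,.085)"
```

```text
carton-frame TCP mm [  2.2 -71.7 107. ]
at [0.5487 0.0787 0.107 ] rot [-0.003  0.005 -0.   ] shift now-axes [ 2.3 11.8 21.9] target-axes [ 2.2 11.7 22. ] F [-0.3  0.4  0. ] gap 0.0001 t 29.95
```

View pics/l3.png

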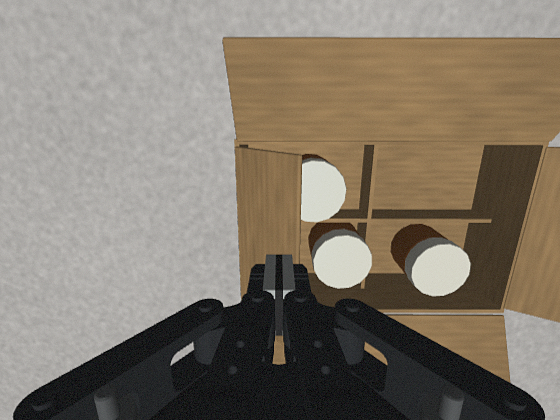

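The flap is past upright and leaning in. Pressing it over and down.

Emit:
drive_tool:
  steps:
    - [[0, 0, 0], [0, 8, 7], 1]
    - [[0, 0, 0], [0, 6, 10], 1]
    - [[0, 0, 0], [0, 4, 10], 1]
    - [[0, 0, 0], [0, 0, 9], 1]
    - [[0, 0, 0], [0, 0, 6], 1]

```text
time: 30.45
eef_pos: [0.5522, 0.0973, 0.0619]
orientation: [0.003, 0.075, 0.997, -0.001]
contact_force: [-0.3, 0.9, 0.4]
finger_gap: 0.0001
```

```bash
python3 -c "
from h import *
settle(3)
planC(0,-.055,.061)"
```

```text
carton-frame TCP mm [  3.1 -53.1  62.8]
at [0.5523 0.097  0.0628] rot [-0.002  0.006 -0.002] shift now-axes [ 3.1 -1.9  1.8] target-axes [ 3.1 -1.9  1.8] F [-0.6  0.3  1.1] gap -0.0003 t 30.6
```

Emit:
drive_tool:
  steps:
    - [[0, 0, 0], [0, 0, 2], 1]
    - [[0, 0, 0], [0, 0, 2], 1]
    - [[0, 0, 0], [0, 0, 2], 1]

```text
time: 30.9
eef_pos: [0.553, 0.0969, 0.0609]
orientation: [0.004, 0.076, 0.997, -0.001]
contact_force: [-9.4, -0.4, 15.2]
finger_gap: 0.0003
```

```bash
python3 -c "
from h import *
settle(1)
planC(0,-.055,.061)"
```

```text
carton-frame TCP mm [  3.7 -53.2  60.9]
at [0.5529 0.0969 0.0609] rot [-0.001  0.008 -0.002] shift now-axes [ 3.7 -1.8 -0.1] target-axes [ 3.7 -1.8 -0.1] F [-7.7 -0.  11.6] gap 0.0002 t 30.95
```

end_right is flat: a hard stop at z = 60.9 mm with 15 N, against 61 expected. Next, end_left.

Emit:
drive_tool:
  steps:
    - [[0, 0.008, 0], [0, 0, -30], 1]
    - [[0, 0, 0], [3, 20, -45], 1]
    - [[0, 0, 0], [0, 48, -30], 1]
    - [[0, 0, 0], [0, 48, 0], 1]
    - [[0, 0, 0], [0, 48, 0], 1]

```text
time: 31.45
eef_pos: [0.5753, 0.2544, 0.1693]
orientation: [0.0, 0.081, 0.997, -0.0]
contact_force: [0.6, -0.5, -0.2]
finger_gap: 0.0001
```

Emit:
drive_tool:
  steps:
    - [[0, 0, 0], [0, 45, 0], 1]
    - [[0, 0, 0], [0, 30, 0], 1]
    - [[0, 0, 0], [0, 10, 5], 1]

```text
time: 31.75
eef_pos: [0.5892, 0.3461, 0.1662]
orientation: [0.002, 0.079, 0.997, 0.001]
contact_force: [0.3, 0.6, 0.9]
finger_gap: 0.0001
```

```bash
python3 -c "
from h import *
c,im=wshot('m1',4)
planC(0,.19,.074)"
```

```text
carton-frame TCP mm [  3.5 194.2 165.6]
at [0.5895 0.3415 0.1656] rot [ 0.     0.003 -0.014] shift now-axes [ 3.6 -4.2 91.6] target-axes [ 3.5 -4.2 91.6] F [-0.4 -0.1  0.6] gap -0.0002 t 32.0
```

View pics/m1.png

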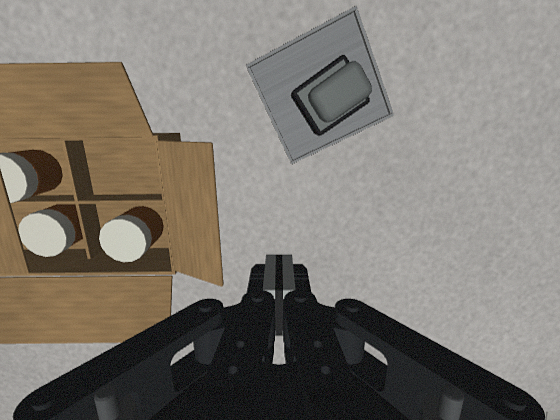

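The end_left edge is at column about 215 and the tip, at 280, is well outside it. The stamp is also clear here, at (340,90). Descending beside the flap.

Emit:
drive_tool:
  steps:
    - [[0, 0.006, -0.014], [2, 0, 15], 1]
    - [[0, 0.002, 0], [2, -3, 24], 1]
    - [[0, 0, 0], [1, -3, 24], 1]
    - [[0, 0, 0], [1, -3, 15], 1]
    - [[0, 0, 0], [0, -3, 6], 1]

```text
time: 32.5
eef_pos: [0.5823, 0.3238, 0.0783]
orientation: [-0.002, 0.076, 0.997, 0.001]
contact_force: [0.4, -1.1, -0.2]
finger_gap: -0.0001
```

```bash
python3 -c "
from h import *
settle(3)
planC(0,.165,.074)"
```

```text
carton-frame TCP mm [ -0.2 176.7  80.8]
at [0.5833 0.3248 0.0808] rot [ 0.003 -0.002 -0.004] shift now-axes [ -0.3 -11.7   6.8] target-axes [ -0.2 -11.7   6.8] F [0.2 0.3 0.2] gap -0.0001 t 32.65
```

Emit:
drive_tool:
  steps:
    - [[0, 0, 0], [0, -8, 5], 1]
    - [[0, 0, 0], [0, -8, 3], 1]
    - [[0, 0, 0], [0, -6, -4], 1]
    - [[0, 0, 0], [0, -7, -9], 1]
    - [[0, 0, 0], [0, -9, -8], 1]

```text
time: 33.15
eef_pos: [0.5792, 0.2893, 0.0996]
orientation: [0.004, 0.075, 0.997, 0.007]
contact_force: [0.3, 1.0, -0.1]
finger_gap: 0.0001
```

```bash
python3 -c "
from h import *
c,im=wshot('m2',2)
planC(0,.165,.074)"
```

```text
carton-frame TCP mm [  1.5 140.4  99.4]
at [0.5796 0.2886 0.0994] rot [ 0.015  0.007 -0.002] shift now-axes [ 1.7 24.2 25.7] target-axes [ 1.5 24.6 25.4] F [-0.4  0.3 -0.4] gap 0.0001 t 33.3
```

View pics/m2.png

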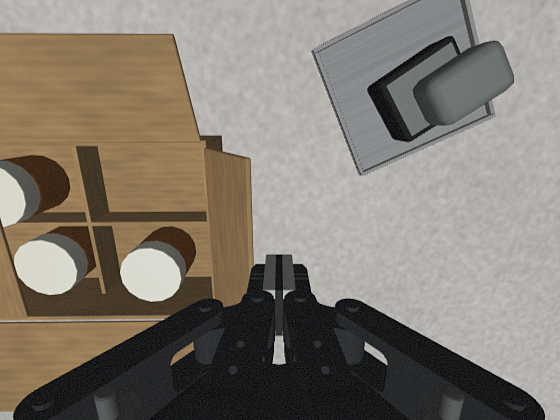

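Emit:
drive_tool:
  steps:
    - [[0.015, 0.005, 0], [0, -10, -6], 1]
    - [[0, 0, 0], [0, -12, -4], 1]
    - [[0, 0, 0], [0, -12, -2], 1]
    - [[0, 0, 0], [0, -12, 0], 1]
    - [[0, 0, 0], [0, -12, 0], 1]

```text
time: 33.8
eef_pos: [0.5694, 0.2273, 0.1106]
orientation: [-0.0, 0.075, 0.997, -0.001]
contact_force: [-0.4, 1.2, -0.2]
finger_gap: -0.0004
```

Emit:
drive_tool:
  steps:
    - [[0, 0, 0], [0, -8, 1], 1]
    - [[0, 0, 0], [0, -6, 2], 1]

```text
time: 34.0
eef_pos: [0.567, 0.2106, 0.1074]
orientation: [-0.001, 0.076, 0.997, -0.002]
contact_force: [0.4, 0.7, 1.1]
finger_gap: 0.0002
```

```bash
python3 -c "
from h import *
c,im=wshot('m3',2)
planC(0,.055,.074)"
```

```text
carton-frame TCP mm [  0.5  62.  107.2]
at [0.567  0.2112 0.1072] rot [-0.003 -0.001 -0.003] shift now-axes [ 0.5 -6.9 33.2] target-axes [ 0.5 -7.  33.2] F [-0.4  0.9  0.8] gap -0.0002 t 34.15
```

View pics/m3.png

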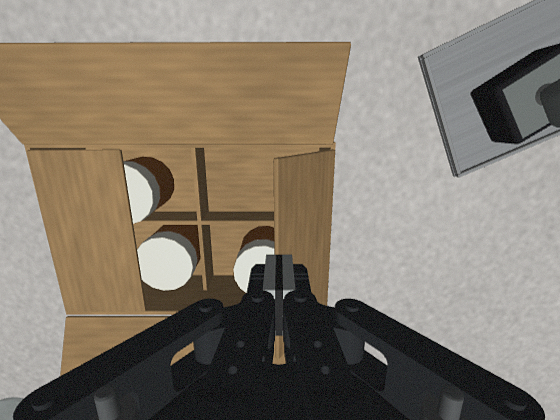

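The end_left flap is leaning in and end_right lies flat. Pressing end_left down.

Emit:
drive_tool:
  steps:
    - [[0, 0, 0], [0, -3, 7], 1]
    - [[0, 0, 0], [0, -3, 10], 1]
    - [[0, 0, 0], [0, -1, 10], 1]
    - [[0, 0, 0], [0, 0, 9], 1]
    - [[0, 0, 0], [0, 0, 6], 1]

```text
time: 34.65
eef_pos: [0.5669, 0.2046, 0.0646]
orientation: [0.001, 0.075, 0.997, -0.002]
contact_force: [0.5, -0.2, 1.6]
finger_gap: 0.0002
```

Emit:
drive_tool:
  steps:
    - [[0, 0, 0], [0, 0, 3], 1]
    - [[0, 0, 0], [0, 0, 2], 1]
    - [[0, 0, 0], [0, 0, 2], 1]

```text
time: 34.95
eef_pos: [0.5669, 0.2048, 0.0609]
orientation: [0.001, 0.075, 0.997, -0.002]
contact_force: [-9.4, -3.6, 14.8]
finger_gap: -0.0003
```

```bash
python3 -c "
from h import *
settle(1)
planC(0,.055,.061)"
```

```text
carton-frame TCP mm [ 1.4 55.7 60.9]
at [0.5669 0.2048 0.0609] rot [-0.004  0.002 -0.   ] shift now-axes [ 1.4 -0.7 -0.1] target-axes [ 1.4 -0.7 -0.1] F [-7.3 -3.4 14.2] gap 0.0002 t 35.0
```

Both end flaps are flat (stops at 60.9 mm). Moving to the near long flap.

Emit:
drive_tool:
  steps:
    - [[0, 0, 0], [0, 0, -30], 1]
    - [[0, 0, 0], [10, -12, -42], 1]
    - [[0, 0, 0], [40, -20, -30], 1]
    - [[0, 0, 0], [45, -20, 0], 1]
    - [[0, 0, 0], [40, -4, 0], 1]

```text
time: 35.5
eef_pos: [0.4263, 0.1703, 0.1634]
orientation: [0.0, 0.075, 0.997, -0.002]
contact_force: [-1.0, 0.5, 1.0]
finger_gap: 0.0001
```

```bash
python3 -c "
from h import *
c,im=wshot('n1',4)
planC(-.148,0,.08)"
```

```text
carton-frame TCP mm [-130.6    2.   163.3]
at [0.4283 0.1714 0.1633] rot [-0.004  0.001  0.001] shift now-axes [17.4 -1.7 83.3] target-axes [17.4 -2.  83.3] F [ 0.8 -0.1 -0.4] gap 0.0 t 35.75
```

View pics/n1.png

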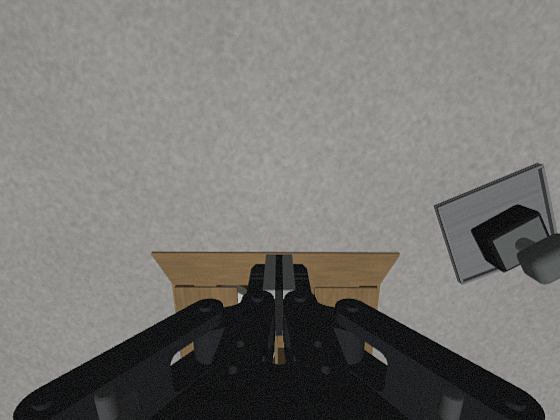

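Emit:
drive_tool:
  steps:
    - [[0, 0, 0], [10, -1, 5], 1]
    - [[0, 0, 0], [10, -1, 18], 1]
    - [[0, 0, 0], [0, 0, 24], 1]
    - [[0, 0, 0], [0, 0, 20], 1]
    - [[0, 0, 0], [0, 0, 10], 1]

```text
time: 36.25
eef_pos: [0.4144, 0.1732, 0.085]
orientation: [0.002, 0.075, 0.997, -0.001]
contact_force: [-0.3, 0.6, 0.2]
finger_gap: -0.0001
```

```bash
python3 -c "
from h import *
c,im=wshot('n2',3)
planC(-.14,0,.08)"
```

```text
carton-frame TCP mm [-144.2    2.    87.5]
at [0.4149 0.1734 0.0875] rot [-0.001  0.007 -0.001] shift now-axes [-4.2 -2.   7.5] target-axes [-4.2 -2.   7.5] F [ 0.2 -0.6 -0.2] gap -0.0002 t 36.45
```

View pics/n2.png

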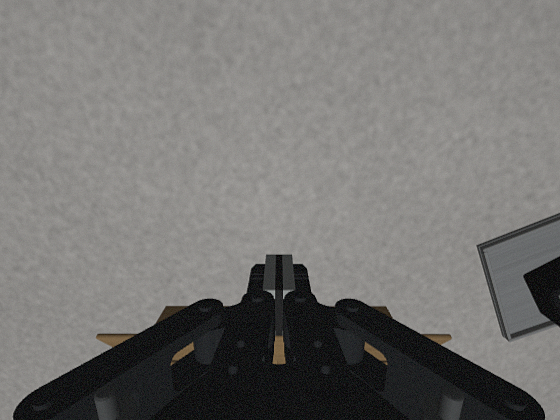

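Emit:
drive_tool:
  steps:
    - [[0, 0.005, 0], [-9, -1, 4], 1]
    - [[0, 0, 0], [-9, 0, 2], 1]
    - [[0, 0, 0], [-6, 0, -4], 1]
    - [[0, 0, 0], [-8, 0, -9], 1]
    - [[0, 0, 0], [-9, 0, -8], 1]

```text
time: 36.95
eef_pos: [0.4577, 0.1671, 0.1072]
orientation: [0.001, 0.075, 0.997, 0.0]
contact_force: [-0.8, -0.3, -1.6]
finger_gap: -0.0
```

```bash
python3 -c "
from h import *
c,im=wshot('n3',2)
planC(-.14,0,.08)"
```

```text
carton-frame TCP mm [-100.6    2.2  107.2]
at [0.458  0.1671 0.1072] rot [ 0.001  0.004 -0.001] shift now-axes [39.5 -2.2 27. ] target-axes [39.4 -2.2 27.2] F [ 0.5 -0.3 -0.1] gap -0.0 t 37.1
```

View pics/n3.png

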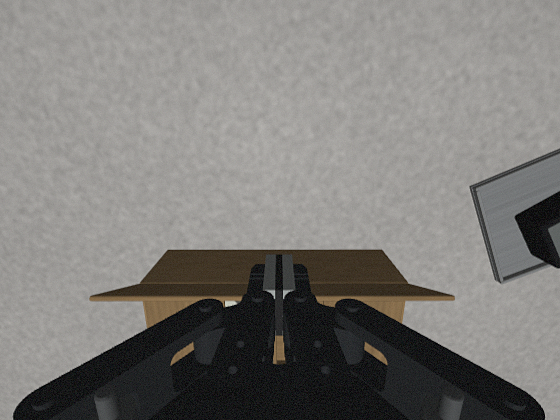

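The near flap is now almost upright, its edge line at row ~298 and its outside face visible. Pushing it over.

Emit:
drive_tool:
  steps:
    - [[0, 0, 0], [-11, -1, -5], 1]
    - [[0, 0, 0], [-12, 0, -3], 1]
    - [[0, 0, 0], [-12, 0, 0], 1]
    - [[0, 0, 0], [-12, 0, 0], 1]
    - [[0, 0, 0], [-12, 0, 0], 1]

```text
time: 37.6
eef_pos: [0.5146, 0.1577, 0.1142]
orientation: [-0.0, 0.074, 0.997, 0.0]
contact_force: [0.0, -0.0, -0.2]
finger_gap: 0.0001
```

Emit:
drive_tool:
  steps:
    - [[0, 0, 0], [-8, 0, 2], 1]
    - [[0, 0, 0], [-4, 0, 3], 1]

```text
time: 37.8
eef_pos: [0.5273, 0.1559, 0.109]
orientation: [0.0, 0.074, 0.997, 0.0]
contact_force: [0.5, -0.4, 1.7]
finger_gap: 0.0004
```

```bash
python3 -c "
from h import *
c,im=wshot('n4',2)
planC(-.025,0,.0645)"
```

```text
carton-frame TCP mm [-31.1   1.3 108.8]
at [0.5266 0.156  0.1088] rot [ 0.    -0.001  0.001] shift now-axes [-6.2 -1.4 44.3] target-axes [-6.1 -1.3 44.3] F [-0.3  0.4  1. ] gap 0.0003 t 37.95
```

View pics/n4.png

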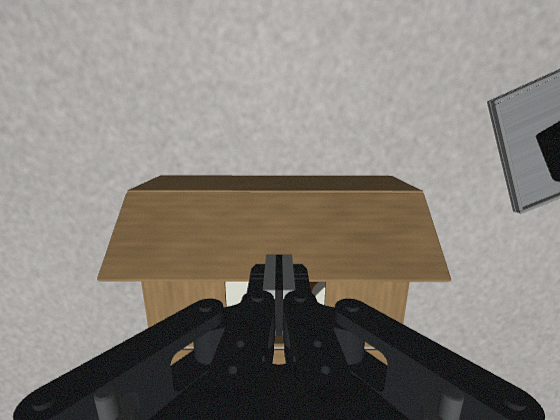

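Emit:
drive_tool:
  steps:
    - [[0, 0, 0], [-3, -1, 8], 1]
    - [[0, 0, 0], [-2, 0, 10], 1]
    - [[0, 0, 0], [0, 0, 10], 1]
    - [[0, 0, 0], [0, 0, 8], 1]
    - [[0, 0, 0], [0, 0, 5], 1]

```text
time: 38.45
eef_pos: [0.5315, 0.1547, 0.0659]
orientation: [0.001, 0.074, 0.997, 0.001]
contact_force: [0.3, -0.8, 1.3]
finger_gap: -0.0003
```

Emit:
drive_tool:
  steps:
    - [[0, 0, 0], [0, 0, 3], 1]
    - [[0, 0, 0], [0, 0, 2], 1]
    - [[0, 0, 0], [0, 0, 2], 1]

```text
time: 38.75
eef_pos: [0.5315, 0.1547, 0.0644]
orientation: [0.001, 0.074, 0.997, 0.0]
contact_force: [-8.1, -2.2, 14.9]
finger_gap: 0.0001
```

```bash
python3 -c "
from h import *
settle(1)
planC(-.025,0,.0645)"
```

```text
carton-frame TCP mm [-26.1   0.9  64.4]
at [0.5315 0.1548 0.0644] rot [0.001 0.002 0.002] shift now-axes [-1.1 -0.9 -0.1] target-axes [-1.1 -0.9 -0.1] F [-9.  -2.1 16.3] gap 0.0001 t 38.8
```

The near flap is flat at 64.4 mm. Now the far flap.

Emit:
drive_tool:
  steps:
    - [[0, 0, 0], [0, 0, -30], 1]
    - [[0, 0, 0], [-20, 0, -42], 1]
    - [[0, 0, 0], [-45, 0, -30], 1]
    - [[0, 0, 0], [-48, 0, 0], 1]
    - [[0, 0, 0], [-45, 0, 0], 1]

```text
time: 39.3
eef_pos: [0.6859, 0.133, 0.1685]
orientation: [-0.001, 0.071, 0.997, -0.0]
contact_force: [0.3, 0.5, -0.1]
finger_gap: 0.0
```

```bash
python3 -c "
from h import *
c,im=wshot('o1',4)
planC(.155,0,.078)"
```

```text
carton-frame TCP mm [127.5   2.3 166.7]
at [0.6837 0.1333 0.1667] rot [-0.001 -0.005  0.006] shift now-axes [-27.9  -2.3  88.5] target-axes [-27.5  -2.3  88.7] F [-0.6  0.5  0.6] gap -0.0001 t 39.55
```

View pics/o1.png

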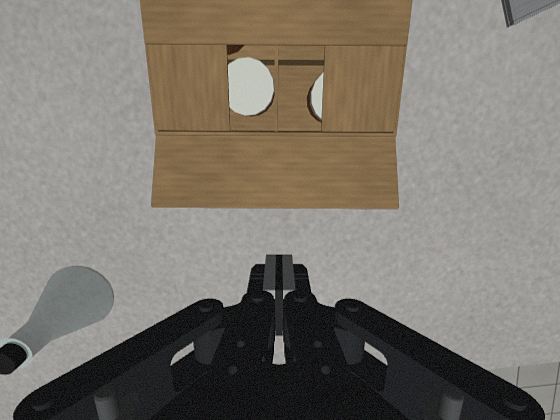

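Near and end flaps lie flat, and the far flap's edge is at row 207. Measuring its angle, then going outside it.

```bash
python3 -c "
from h import *
c=L('o1')
print(flap(c,(152,207),'far',-1),flap(c,(399,208),'far',1))"
```

```text
('far', -1, 'carton pt', [0.1162, -0.096, 0.0858], 'r', 0.0599, 'angle', 2.723) ('far', 1, 'carton pt', [0.1161, 0.096, 0.0847], 'r', 0.0593, 'angle', 2.74)
```

Emit:
drive_tool:
  steps:
    - [[0, -0.005, 0.006], [-12, -1, 5], 1]
    - [[0, 0, 0], [-12, -1, 15], 1]
    - [[0, 0, 0], [-8, 0, 22], 1]
    - [[0, 0, 0], [-2, 0, 22], 1]
    - [[0, 0, 0], [0, 0, 12], 1]

```text
time: 40.05
eef_pos: [0.7149, 0.1291, 0.096]
orientation: [0.004, 0.073, 0.997, 0.001]
contact_force: [0.4, -0.6, -0.9]
finger_gap: 0.0002
```

```bash
python3 -c "
from h import *
settle(3)
planC(.14,0,.076)"
```

```text
carton-frame TCP mm [159.4   2.8  97.5]
at [0.7152 0.1291 0.0975] rot [0.002 0.009 0.004] shift now-axes [19.6 -2.8 21.3] target-axes [19.4 -2.8 21.5] F [-0.6  0.2  0. ] gap -0.0002 t 40.2
```

Emit:
drive_tool:
  steps:
    - [[0, 0.009, 0.004], [5, -1, 9], 1]
    - [[0, 0, 0], [6, 0, 9], 1]
    - [[0, 0, 0], [8, 0, 5], 1]
    - [[0, 0, 0], [6, 0, 0], 1]

```text
time: 40.6
eef_pos: [0.6904, 0.1323, 0.0779]
orientation: [0.003, 0.075, 0.997, 0.002]
contact_force: [-0.0, 0.6, -0.8]
finger_gap: -0.0
```

```bash
python3 -c "
from h import *
c,im=wshot('o2',3)
planC(.13,0,.074)"
```

```text
carton-frame TCP mm [135.5   2.5  79.2]
at [0.6916 0.1323 0.0792] rot [ 0.005  0.008 -0.001] shift now-axes [ 5.6 -2.5  5.1] target-axes [ 5.5 -2.5  5.2] F [ 0.4 -1.   0. ] gap -0.0 t 40.8
```

View pics/o2.png

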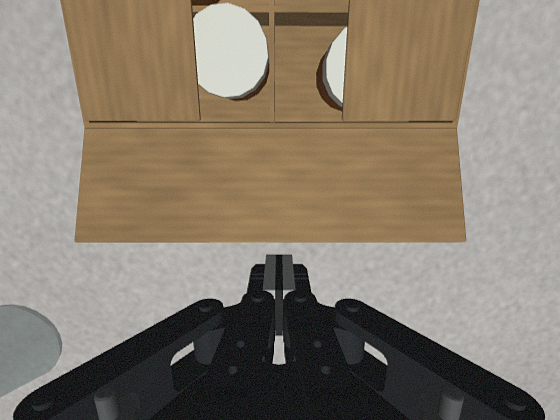

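Emit:
drive_tool:
  steps:
    - [[0, 0.008, 0], [4, -1, 5], 1]
    - [[0, 0, 0], [5, 0, 0], 1]
    - [[0, 0, 0], [6, 0, -5], 1]
    - [[0, 0, 0], [6, 0, -9], 1]
    - [[0, 0, 0], [8, 0, -9], 1]

```text
time: 41.3
eef_pos: [0.6664, 0.1345, 0.1006]
orientation: [0.007, 0.076, 0.997, 0.003]
contact_force: [0.3, 0.2, 0.1]
finger_gap: -0.0
```

```bash
python3 -c "
from h import *
c,im=wshot('o3',2)
planC(.13,0,.074)"
```

```text
carton-frame TCP mm [110.2   1.3 100.9]
at [0.6663 0.1349 0.1009] rot [ 0.008  0.014 -0.002] shift now-axes [-19.5  -1.4  27.2] target-axes [-19.8  -1.3  26.9] F [ 0.2 -0.4 -0.8] gap -0.0002 t 41.45
```

View pics/o3.png

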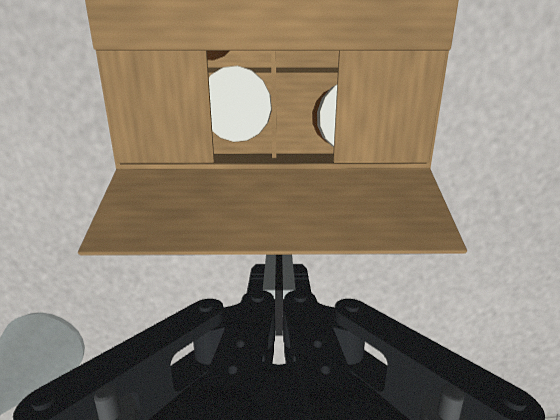

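The far flap is rising with its edge against the fingertip. Continuing.

Emit:
drive_tool:
  steps:
    - [[0.008, 0.014, 0], [9, 0, -7], 1]
    - [[0, 0, 0], [11, 0, -6], 1]
    - [[0, 0, 0], [12, 0, -3], 1]
    - [[0, 0, 0], [12, 0, 0], 1]
    - [[0, 0, 0], [12, 0, 0], 1]

```text
time: 41.95
eef_pos: [0.6069, 0.1432, 0.115]
orientation: [-0.005, 0.076, 0.997, -0.002]
contact_force: [0.3, 0.3, 0.3]
finger_gap: -0.0003
```

```bash
python3 -c "
from h import *
c,im=wshot('o4',2)
planC(.025,0,.0645)"
```

```text
carton-frame TCP mm [ 50.6   0.9 115.3]
at [0.6074 0.1433 0.1153] rot [-0.004 -0.008 -0.002] shift now-axes [25.2 -0.7 51. ] target-axes [25.6 -0.9 50.8] F [ 0.9  1.2 -0.3] gap 0.0003 t 42.1
```

View pics/o4.png

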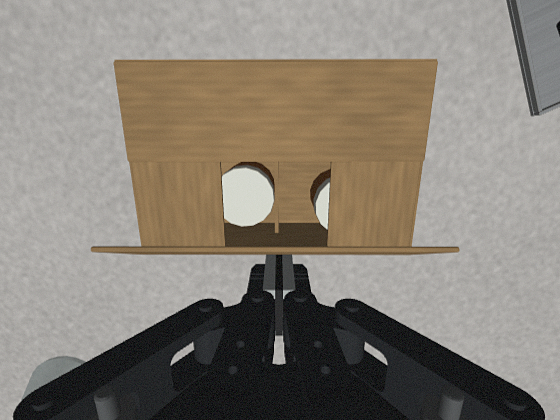

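Emit:
drive_tool:
  steps:
    - [[0, -0.008, 0], [10, 0, 1], 1]
    - [[0, 0, 0], [10, 0, 2], 1]
    - [[0, 0, 0], [6, 0, 6], 1]
    - [[0, 0, 0], [2, 0, 10], 1]
    - [[0, 0, 0], [0, 0, 10], 1]

```text
time: 42.6
eef_pos: [0.5807, 0.1476, 0.0882]
orientation: [0.0, 0.076, 0.997, -0.002]
contact_force: [0.3, -0.3, 1.4]
finger_gap: 0.0001
```

```bash
python3 -c "
from h import *
settle(2)
planC(.025,0,.0645)"
```

```text
carton-frame TCP mm [22.8  0.7 86.4]
at [0.5799 0.1472 0.0864] rot [-0.005 -0.002 -0.003] shift now-axes [-2.2 -0.5 21.9] target-axes [-2.2 -0.7 21.9] F [-0.4 -0.2 -0.7] gap -0.0001 t 42.7
```

Emit:
drive_tool:
  steps:
    - [[0, 0, 0], [-2, 0, 9], 1]
    - [[0, 0, 0], [0, 0, 8], 1]
    - [[0, 0, 0], [0, 0, 4], 1]
    - [[0, 0, 0], [0, 0, 3], 1]
    - [[0, 0, 0], [0, 0, 2], 1]

```text
time: 43.2
eef_pos: [0.5833, 0.1468, 0.0645]
orientation: [-0.001, 0.076, 0.997, -0.002]
contact_force: [-7.8, -1.8, 11.8]
finger_gap: 0.0
```

```bash
python3 -c "
from h import *
planC(.025,0,.0645)"
```

```text
carton-frame TCP mm [26.3  0.7 64.5]
at [0.5833 0.1468 0.0645] rot [-0.004 -0.001 -0.003] shift now-axes [ 1.3 -0.7 -0. ] target-axes [ 1.3 -0.7 -0. ] F [-7.8 -1.8 11.8] gap 0.0 t 43.2
```

All four flaps are at their stops (far flap at 64.5 mm). Lifting to check the lid and re-measure the stamp.

Emit:
drive_tool:
  steps:
    - [[0, 0, 0], [0, 0, -30], 1]
    - [[0, 0, 0], [0, 10, -45], 0.8]
    - [[0, 0, 0], [0, 45, -45], 0.6]
    - [[0, 0, 0], [-5, 48, -20], 0.4]
    - [[0, 0, 0], [-5, 48, 0], 0.2]

```text
time: 43.7
eef_pos: [0.6163, 0.2837, 0.1993]
orientation: [-0.001, 0.081, 0.997, -0.002]
contact_force: [1.4, 0.1, 0.4]
finger_gap: 0.0579
```

Emit:
drive_tool:
  steps:
    - [[0, 0, 0], [0, 48, 0], 0.2]
    - [[0, 0, 0], [8, 30, 0], 0.2]
    - [[0, 0, 0], [0, 5, 0], 0.2]

```text
time: 44.0
eef_pos: [0.6219, 0.3749, 0.1976]
orientation: [-0.001, 0.079, 0.997, -0.002]
contact_force: [-0.5, -0.2, 0.3]
finger_gap: 0.0682
```

```bash
python3 -c "
from h import *
c,im=wshot('p1',5)
plan(.5,.4,.1,171.45)
m=cv2.imread('pics/m1.png'); crop(m,240,0,400,170,4,'m1z.png')"
```

```text
at [0.6235 0.3694 0.1991] rot [-0.004 -0.    -0.015] shift now-axes [126.8  10.3  99.1] target-axes [126.7  11.9  99.1] F [-0.4 -0.3 -0.1] gap 0.0684 t 44.3
```

View pics/p1.png

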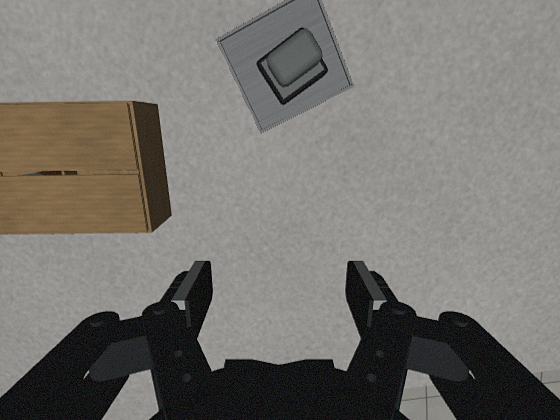

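View pics/m1z.png

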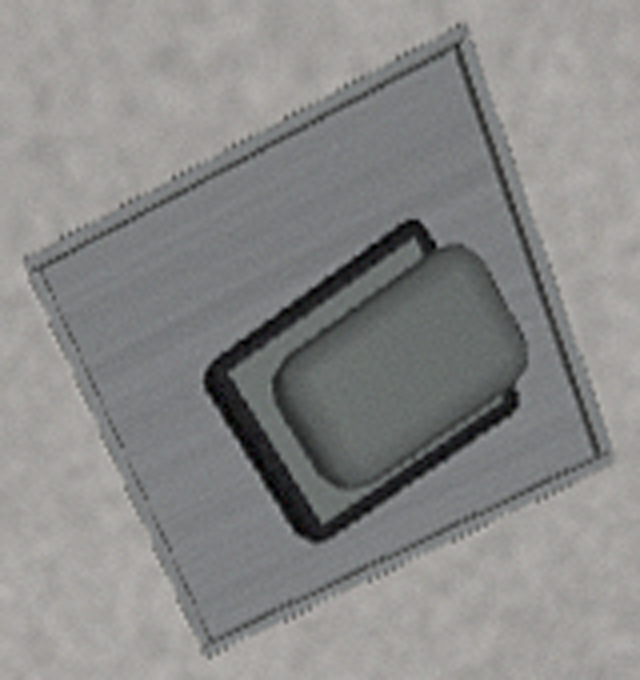

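```bash
python3 -c "
from h import *
m=cv2.imread('pics/p1.png'); crop(m,210,0,360,135,4.4,'p1z.png')
for f,b in(('m1',(300,50,375,135)),('p1',(255,20,330,105))):
    im=cv2.imread(f'pics/{f}.png'); x0,y0,x1,y1=b
    print(f,[im[y,x].tolist() for x,y in ([(335,95),(320,85),(270,60)] if f=='m1' else [(295,57),(275,72),(235,60)])])
"
```

```text
m1 [[110, 109, 106], [81, 83, 82], [127, 125, 121]]
p1 [[96, 100, 95], [83, 85, 79], [115, 114, 113]]
```

View pics/p1z.png

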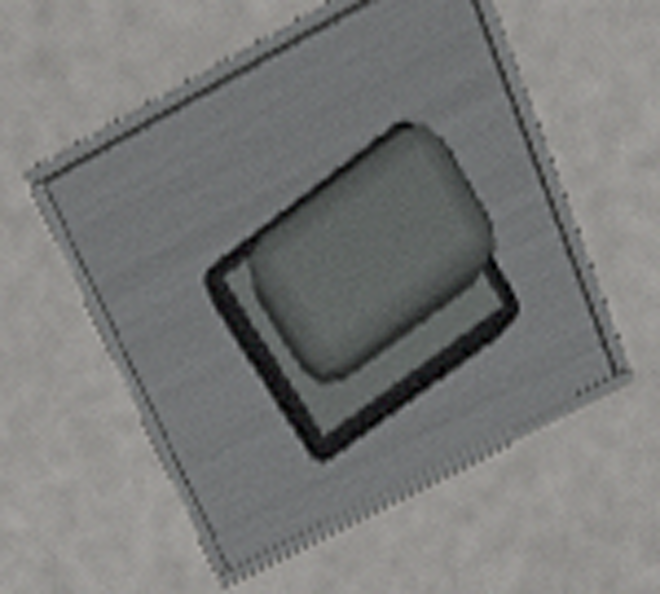

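```bash
python3 - <<'E'
from h import *
m,p=L('m1'),L('p1'); gm=lambda a:(a[0]/4+240-.4,a[1]/4-.4); gp=lambda a:(a[0]/4.4+210-.4,a[1]/4.4-.4)
P,e=tri(m,gm((401,368)),p,gp((372,252))); print('head silhouette centre',P.round(4),round(e,4))
print('@.079',onz(m,gm((401,368)),.079).round(4),onz(p,gp((372,252)),.079).round(4))
for n,c,g,q in (('m',m,gm,((205,380),(412,220),(520,400),(315,542))),('p',p,gp,((207,275),(405,122),(520,305),(322,460)))):
    for z in(.033,.003):
        Q=[onz(c,g(a),z) for a in q]; print(n,z,'centre',np.mean(Q,0).round(4),'sides',[np.linalg.norm(Q[i]-Q[i-1]).round(4) for i in range(4)],'yaw',[np.degrees(np.arctan2(*(Q[i]-Q[i-1])[[1,0]])).round(1) for i in range(4)])
Q=[onz(m,gm(a),.009) for a in ((27,262),(463,27),(608,460),(208,655))]; print('tray m',np.round(Q,4).tolist(),np.mean(Q,0).round(4),[np.linalg.norm(Q[i]-Q[i-1]).round(4) for i in range(4)],[np.degrees(np.arctan2(*(Q[i]-Q[i-1])[[1,0]])).round(1) for i in range(4)])
E
```

```text
head silhouette centre [0.5016 0.4022 0.0716] 0.0003
@.079 [0.5021 0.4007 0.079 ] [0.5028 0.4018 0.079 ]
m 0.033 centre [0.5025 0.4013 0.033 ] sides [np.float64(0.0419), np.float64(0.0525), np.float64(0.0432), np.float64(0.0522)] yaw [np.float64(-152.7), np.float64(116.7), np.float64(26.9), np.float64(-64.7)]
m 0.003 centre [0.5012 0.4064 0.003 ] sides [np.float64(0.0465), np.float64(0.0582), np.float64(0.0479), np.float64(0.0579)] yaw [np.float64(-152.7), np.float64(116.7), np.float64(26.9), np.float64(-64.7)]
p 0.033 centre [0.5024 0.4021 0.033 ] sides [np.float64(0.0445), np.float64(0.0503), np.float64(0.0427), np.float64(0.0525)] yaw [np.float64(-155.8), np.float64(115.1), np.float64(27.0), np.float64(-63.0)]
p 0.003 centre [0.4979 0.4039 0.003 ] sides [np.float64(0.0488), np.float64(0.0552), np.float64(0.0469), np.float64(0.0576)] yaw [np.float64(-155.8), np.float64(115.1), np.float64(27.0), np.float64(-63.0)]
tray m [[0.4625, 0.3332, 0.009], [0.4326, 0.4348, 0.009], [0.5267, 0.4613, 0.009], [0.557, 0.3606, 0.009]] [0.4947 0.3975 0.009 ] [np.float64(0.0984), np.float64(0.1059), np.float64(0.0978), np.float64(0.1051)] [np.float64(-163.8), np.float64(106.4), np.float64(15.7), np.float64(-73.2)]
```

The stamp is at (0.5023,0.4015), yaw about 26°, with its housing 43×52 mm as seen. I'll grip the head across its 28 mm side, which means tool x at yaw 116°. Turning first.

Emit:
drive_tool:
  steps:
    - [[0, 0, 0.14], [0, 0, 0], 0.2]
    - [[0, 0, 0.14], [0, 0, 0], 0.2]
    - [[0, 0, 0.14], [0, 0, 0], 0.2]
    - [[0, 0, 0.14], [0, 0, 0], 0.2]
    - [[0, 0, 0.14], [0, 0, 0], 0.2]

```text
time: 44.8
eef_pos: [0.6259, 0.3615, 0.2016]
orientation: [0.001, 0.435, 0.901, -0.001]
contact_force: [0.7, -0.4, 0.1]
finger_gap: 0.0683
```

Emit:
drive_tool:
  steps:
    - [[0, 0, 0.14], [0, 0, 0], 0.2]
    - [[0, 0, 0.11], [0, 0, 0], 0.2]

```text
time: 45.0
eef_pos: [0.6269, 0.3583, 0.2028]
orientation: [0.002, 0.55, 0.835, -0.001]
contact_force: [0.4, 0.3, 0.3]
finger_gap: 0.0683
```

```bash
python3 -c "
from h import *
settle(4)
plan(.5023,.4015,.14,116)"
```

```text
at [0.6267 0.359  0.2025] rot [ 0.     0.004 -0.038] shift now-axes [ 89.3 -96.7  62.2] target-axes [ 92.7 -93.2  62.5] F [-0.4  1.1  0.4] gap 0.0683 t 45.2
```

Emit:
drive_tool:
  steps:
    - [[0, 0.004, -0.038], [22, -23, 8], 0.2]
    - [[0, 0, 0], [25, -25, 15], 0.2]
    - [[0, 0, 0], [25, -25, 15], 0.2]
    - [[0, 0, 0], [16, -16, 10], 0.2]
    - [[0, 0, 0], [5, -5, 5], 0.2]

```text
time: 45.7
eef_pos: [0.4996, 0.4002, 0.1477]
orientation: [0.001, 0.525, 0.851, 0.001]
contact_force: [-0.5, -0.3, 0.4]
finger_gap: 0.0686
```

```bash
python3 -c "
from h import *
c,im=wshot('q1',4)
plan(.5023,.4015,.048,116)"
```

```text
at [0.5031 0.3994 0.1492] rot [ 0.006 -0.     0.006] shift now-axes [  2.2  -0.4 101.2] target-axes [  2.2   0.2 101.2] F [ 0.4  1.  -0.2] gap 0.0681 t 45.95
```

View pics/q1.png

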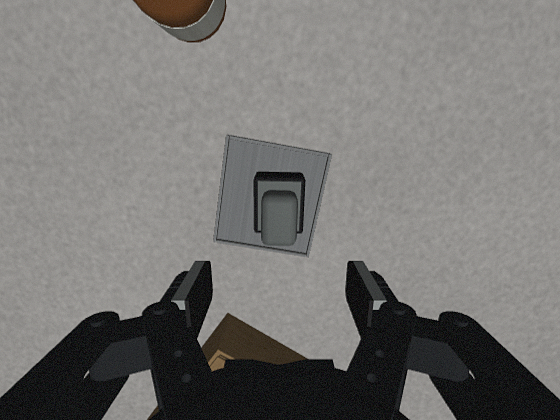

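The head at (279,218) is centred between the pads and square to them. Descending.

Emit:
drive_tool:
  steps:
    - [[0.006, 0, 0.006], [1, 0, 15], 0.2]
    - [[0, 0.002, 0], [1, 0, 25], 0.2]
    - [[0, 0.002, 0], [1, 0, 25], 0.2]
    - [[0, 0.002, 0], [0, 0, 18], 0.2]
    - [[0, 0, 0], [0, 0, 8], 0.2]

```text
time: 46.45
eef_pos: [0.5076, 0.401, 0.0549]
orientation: [-0.002, 0.532, 0.846, 0.004]
contact_force: [-0.7, 0.2, 0.5]
finger_gap: 0.0684
```

```bash
python3 -c "
from h import *
settle(4)
plan(.5023,.4015,.048,116)"
```

```text
at [0.5083 0.4021 0.0586] rot [ 0.009 -0.008 -0.005] shift now-axes [ 1.9 -5.8 10.6] target-axes [ 2.1 -5.7 10.6] F [-0.5  0.6  0.5] gap 0.0686 t 46.65
```

Emit:
drive_tool:
  steps:
    - [[0.009, -0.008, -0.005], [1, -3, 4], 0.2]
    - [[0, 0, 0], [1, -2, 5], 0.2]
    - [[0, 0, 0], [0, -1, 3], 0.2]

```text
time: 46.95
eef_pos: [0.5035, 0.4026, 0.0498]
orientation: [0.002, 0.53, 0.848, 0.003]
contact_force: [-1.0, -0.8, 0.0]
finger_gap: 0.0682
```

```bash
python3 -c "
from h import *
settle(3)
plan(.5023,.4015,.048,116)"
```

```text
at [0.5034 0.4023 0.0496] rot [ 0.005  0.    -0.   ] shift now-axes [-0.3 -1.3  1.6] target-axes [-0.3 -1.3  1.6] F [-0.5 -0.6  1.2] gap 0.0685 t 47.1
```

Emit:
drive_tool:
  steps:
    - [[0, 0, 0], [0, -1, 1], 0.6]
    - [[0, 0, 0], [0, 0, 0], 0.85]
    - [[0, 0, 0], [0, 0, 0], 0.85]
    - [[0, 0, 0], [0, 0, 0], 0.85]
    - [[0, 0, 0], [0, 0, 0], 0.85]

```text
time: 47.6
eef_pos: [0.5027, 0.4019, 0.0492]
orientation: [0.002, 0.53, 0.848, 0.003]
contact_force: [-0.5, -1.1, 0.5]
finger_gap: 0.0273
```

```bash
python3 -c "
from h import *
settle(3)
plan(.5023,.4015,.048,116)"
```

```text
at [0.5027 0.4019 0.0493] rot [ 0.006  0.    -0.   ] shift now-axes [-0.2 -0.5  1.3] target-axes [-0.2 -0.5  1.3] F [-0.9 -0.7  0.2] gap 0.027 t 47.75
```

The head is gripped, gap 27 mm against 28 given. TCP sits 46 mm above the stamp's underside. Lifting.

Emit:
drive_tool:
  steps:
    - [[0, 0, 0], [0, 0, -8], 0.85]
    - [[0, 0, 0], [0, 0, -20], 0.85]
    - [[0, 0, 0], [0, 0, -35], 0.85]
    - [[0, 0, 0], [0, 0, -40], 0.85]
    - [[0, 0, 0], [0, 0, -25], 0.85]

```text
time: 48.25
eef_pos: [0.4994, 0.3997, 0.1754]
orientation: [-0.001, 0.53, 0.848, -0.004]
contact_force: [0.7, 0.0, -2.2]
finger_gap: 0.0272
```

```bash
python3 -c "
from h import *
c,im=wshot('r1',4)
plan(.5572,.15,.16,81.45)"
```

```text
at [0.4985 0.399  0.17  ] rot [-0.012  0.007  0.603] shift now-axes [-249.5  -56.2   11.6] target-axes [-237.5   95.1   10. ] F [ 0.4 -0.4 -2.7] gap 0.0275 t 48.5
```

View pics/r1.png

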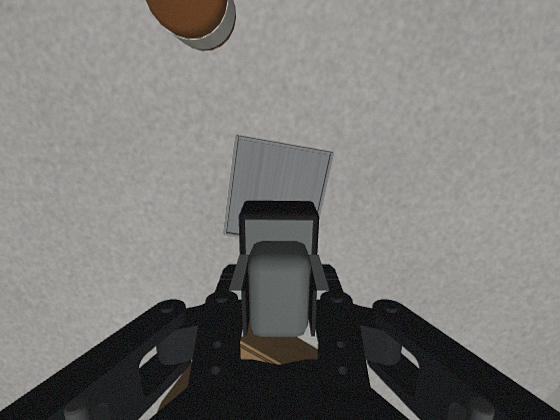

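The stamp is held squarely by its head. Carrying it to the lid while turning to the carton's axes.

Emit:
drive_tool:
  steps:
    - [[-0.006, 0.004, 0.12], [-40, -9, 0], 0.85]
    - [[-0.006, 0.003, 0.12], [-45, -4, 0], 0.85]
    - [[0, 0, 0.12], [-45, 2, 0], 0.85]
    - [[0, 0, 0.12], [-40, 8, 0], 0.85]
    - [[0, 0, 0.12], [-30, 10, 0], 0.85]

```text
time: 49.0
eef_pos: [0.5454, 0.1979, 0.1562]
orientation: [-0.005, 0.761, 0.648, -0.01]
contact_force: [0.2, 0.4, -1.8]
finger_gap: 0.0271
```

```bash
python3 -c "
from h import *
settle(4)
plan(.5572,.15,.15,81.45)"
```

```text
at [0.5454 0.2    0.1569] rot [-0.019  0.008 -0.005] shift now-axes [-47.5  19.4   6.9] target-axes [-47.7  19.1   6.9] F [-0.9  0.  -1.7] gap 0.0272 t 49.2
```

Emit:
drive_tool:
  steps:
    - [[-0.019, 0.008, -0.005], [-16, 7, 0], 0.85]
    - [[0, 0, 0], [-16, 6, 0], 0.85]
    - [[0, 0, 0], [-12, 5, 2], 0.85]
    - [[0, 0, 0], [-4, 1, 4], 0.85]

```text
time: 49.6
eef_pos: [0.5553, 0.1536, 0.1472]
orientation: [-0.002, 0.754, 0.657, -0.001]
contact_force: [0.1, 0.5, -1.9]
finger_gap: 0.027
```

```bash
python3 -c "
from h import *
c,im=wshot('r2',4)
plan(.5572,.15,.1125,81.45)"
```

```text
at [0.5551 0.1543 0.1477] rot [-0.004 -0.001  0.013] shift now-axes [-4.   2.8 35.2] target-axes [-3.9  2.7 35.2] F [-0.2  0.5 -0.9] gap 0.0274 t 49.85
```

View pics/r2.png

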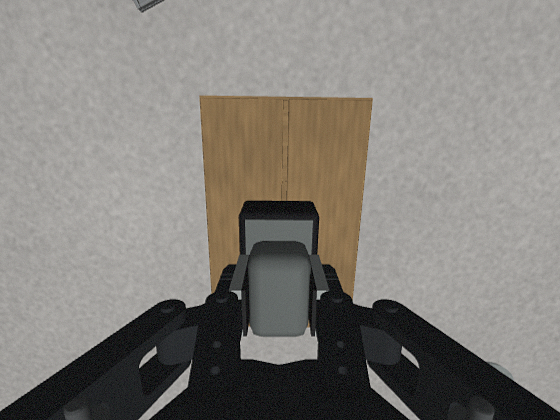

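The stamp is over the middle of the closed lid, square with the seam at column ~285. Lowering gently.

Emit:
drive_tool:
  steps:
    - [[-0.004, 0, 0.013], [-3, 2, 8], 0.85]
    - [[0, 0, 0], [-1, 1, 10], 0.85]
    - [[0, 0, 0], [0, 0, 8], 0.85]
    - [[0, 0, 0], [0, 0, 5], 0.85]

```text
time: 50.25
eef_pos: [0.5578, 0.151, 0.1148]
orientation: [0.0, 0.758, 0.653, 0.001]
contact_force: [-0.5, -0.6, -1.9]
finger_gap: 0.0273
```

```bash
python3 -c "
from h import *
settle(3)
plan(.5572,.15,.1108,81.45)"
```

```text
at [0.5579 0.1509 0.1156] rot [ 0.002 -0.002  0.   ] shift now-axes [-1.  -0.6  4.8] target-axes [-1.  -0.6  4.8] F [ 0.   0.5 -0.8] gap 0.0271 t 50.4
```

Emit:
drive_tool:
  steps:
    - [[0, 0, 0], [-1, -0.5, 2], 0.85]
    - [[0, 0, 0], [0, 0, 2], 0.85]
    - [[0, 0, 0], [0, 0, 1], 0.85]
    - [[0, 0, 0], [0, 0, 1], 0.85]

```text
time: 50.8
eef_pos: [0.558, 0.1502, 0.1107]
orientation: [0.001, 0.758, 0.653, 0.002]
contact_force: [-1.3, 1.0, 2.9]
finger_gap: 0.0275
```

```bash
python3 -c "
from h import *
settle(1)
plan(.5572,.15,.1108,81.45)"
```

```text
at [0.558  0.1502 0.1108] rot [ 0.004 -0.003  0.   ] shift now-axes [-0.3 -0.8  0. ] target-axes [-0.3 -0.8  0. ] F [-0.8 -0.6 -1.2] gap 0.0272 t 50.85
```

Just in contact at the expected height. Releasing and rising above the head.

Emit:
drive_tool:
  steps:
    - [[0, 0, 0], [0, 0, 0.5], 0.85]
    - [[0, 0, 0], [0, 0, 0], 0.3]
    - [[0, 0, 0], [0, 0, 0], 0.3]
    - [[0, 0, 0], [0, 0, 0], 0.3]
    - [[0, 0, 0], [0, 0, -10], 0.3]

```text
time: 51.35
eef_pos: [0.5579, 0.1501, 0.1205]
orientation: [0.001, 0.758, 0.653, 0.002]
contact_force: [-0.5, 0.2, 0.0]
finger_gap: 0.06
```

Emit:
drive_tool:
  steps:
    - [[0, 0, 0], [0, 0, -25], 0.3]
    - [[0, 0, 0], [0, 0, -25], 0.3]
    - [[0, 0, 0], [0, 0, -10], 0.8]
    - [[0, 0, 0], [0, 0, 0], 1]
    - [[0, 0, 0], [0, 0, 0], 1]

```text
time: 51.85
eef_pos: [0.5582, 0.1501, 0.1856]
orientation: [0.001, 0.758, 0.653, 0.004]
contact_force: [0.4, 0.2, -0.7]
finger_gap: 0.0163
```

```bash
python3 -c "
from h import *
c,im=wshot('s1',4)
cs,is_=shot('scene','s2.png'); crop(is_,275,170,415,245,5,'s2z.png')
plan(.558,.1502,.1405,81.45)"
```

```text
at [0.5579 0.15   0.185 ] rot [ 0.006 -0.003  0.   ] shift now-axes [ 0.  -0.2 44.5] target-axes [ 0.2  0.1 44.5] F [0.1 0.8 0. ] gap 0.0002 t 52.15
```

View pics/s1.png

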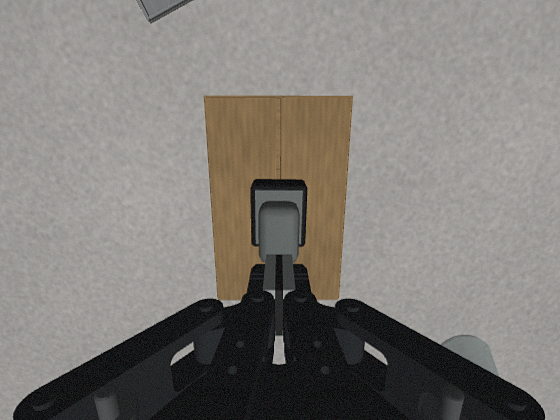

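View pics/s2z.png

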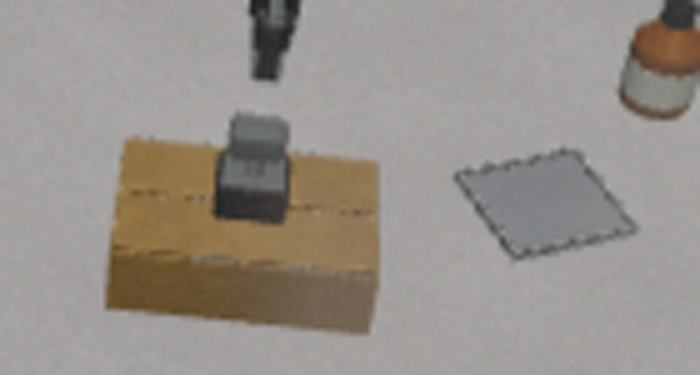

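The stamp stands upright on the flat lid and the closed fingers are right above its head. Pressing down.

Emit:
drive_tool:
  steps:
    - [[0.004, 0, 0], [0, 0, 12], 1]
    - [[0, 0, 0], [0, 0, 15], 1]
    - [[0, 0, 0], [0, 0, 10], 1]
    - [[0, 0, 0], [0, 0, 5], 1]
    - [[0, 0, 0], [0, 0, 3], 1]

```text
time: 52.65
eef_pos: [0.5577, 0.1501, 0.1349]
orientation: [-0.001, 0.758, 0.653, 0.001]
contact_force: [-0.3, 0.9, 6.5]
finger_gap: -0.0001
```

Emit:
drive_tool:
  steps:
    - [[0, 0, 0], [0, 0, 3], 1]
    - [[0, 0, 0], [0, 0, 3], 1]
    - [[0, 0, 0], [0, 0, 3], 1]
    - [[0, 0, 0], [0, 0, 3], 1]
    - [[0, 0, 0], [0, 0, 3], 1]

```text
time: 53.15
eef_pos: [0.5601, 0.1502, 0.131]
orientation: [0.002, 0.758, 0.653, 0.006]
contact_force: [-6.7, -2.1, 15.6]
finger_gap: -0.0
```

```bash
python3 -c "
from h import *
plan(.558,.1502,.1305,81.45)"
```

```text
at [0.5601 0.1502 0.131 ] rot [ 0.011 -0.005  0.001] shift now-axes [-0.4 -2.1  0.5] target-axes [-0.4 -2.1  0.5] F [-6.7 -2.1 15.6] gap -0.0 t 53.15
```

That's 15.6 N, well past the 8.5 N stop force, with the head about 9.5–10 mm down. I'll hold it a moment with slightly more press to be sure.

Emit:
drive_tool:
  steps:
    - [[0, 0, 0], [0, -1, 3.5], 1]
    - [[0, 0, 0], [0, 0, 4], 1]
    - [[0, 0, 0], [0, 0, 4], 1]
    - [[0, 0, 0], [0, 0, 4], 1]

```text
time: 53.55
eef_pos: [0.5629, 0.1501, 0.1319]
orientation: [0.007, 0.758, 0.652, 0.012]
contact_force: [-7.3, -3.6, 19.5]
finger_gap: -0.0002
```

```bash
python3 -c "
from h import *
plan(.558,.1502,.1305,81.45)"
```

```text
at [0.5629 0.1501 0.1319] rot [ 0.027 -0.009  0.   ] shift now-axes [-0.6 -4.9  1.2] target-axes [-0.6 -4.9  1.4] F [-7.3 -3.6 19.5] gap -0.0002 t 53.55
```

The tool drifted +x with sideways load, which could tip the stamp. Backing off and checking.

Emit:
drive_tool:
  steps:
    - [[0.01, 0, 0], [0, -1, -4], 1]
    - [[0.01, 0, 0], [0, -1, -6], 1]
    - [[0.007, 0, 0], [0, -1, -8], 1]
    - [[0, 0, 0], [0, -1, -15], 1]
    - [[0, 0, 0], [0, -1, -15], 1]

```text
time: 54.05
eef_pos: [0.557, 0.1501, 0.1831]
orientation: [-0.003, 0.758, 0.652, 0.003]
contact_force: [0.2, 1.0, 0.4]
finger_gap: -0.0003
```

```bash
python3 -c "
from h import *
c,im=wshot('t1',4)
cs,is_=shot('scene','t2.png'); crop(is_,275,170,415,245,5,'t2z.png')
crop(im,170,80,390,300,2.7,'t1z.png')
plan(.558,.1502,.1305,81.45)"
```

```text
at [0.5568 0.15   0.1814] rot [-0.002 -0.008 -0.   ] shift now-axes [-0.   1.2 50.9] target-axes [ 0.4  1.1 50.9] F [-1.   0.2 -1. ] gap -0.0001 t 54.35
```

View pics/t1z.png

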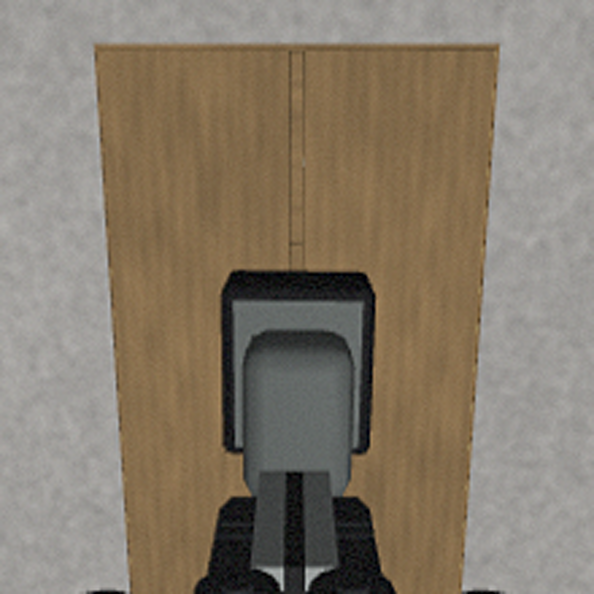

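View pics/t2z.png

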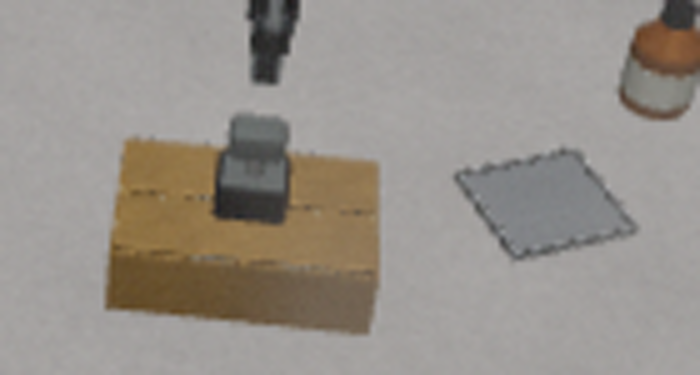

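The stamp is upright and unmoved. I'll repeat the press with the sideways drift compensated, so that full travel is certain with a straight load.

Emit:
drive_tool:
  steps:
    - [[0, -0.006, 0], [0, 1, 12], 1]
    - [[0, 0, 0], [0, 0, 15], 1]
    - [[0, 0, 0], [0, 0, 10], 1]
    - [[0, 0, 0], [0, 0, 5], 1]

```text
time: 54.75
eef_pos: [0.5574, 0.1499, 0.134]
orientation: [-0.002, 0.758, 0.652, -0.001]
contact_force: [1.6, 0.6, 7.0]
finger_gap: 0.0
```

```bash
python3 -c "
from h import *
settle(2)
plan(.558,.1502,.1305,81.45)"
```

```text
at [0.5576 0.1499 0.135 ] rot [-0.003 -0.001 -0.   ] shift now-axes [0.3 0.4 4.5] target-axes [0.3 0.4 4.5] F [-1.3  0.1  5.7] gap 0.0005 t 54.85
```

Emit:
drive_tool:
  steps:
    - [[0, 0, 0], [0, -0.7, 3], 1]
    - [[0, 0, 0], [0, -1, 3], 1]
    - [[0, 0, 0], [0, -1, 2.5], 1]
    - [[0.002, 0, 0], [0, -1.5, 2.5], 1]

```text
time: 55.25
eef_pos: [0.5573, 0.15, 0.1305]
orientation: [0.002, 0.758, 0.652, 0.004]
contact_force: [1.3, -2.0, 10.3]
finger_gap: -0.0005
```

```bash
python3 -c "
from h import *
plan(.558,.1502,.1305,81.45)"
```

```text
at [0.5573 0.15   0.1305] rot [ 0.008 -0.003 -0.001] shift now-axes [ 0.3  0.7 -0. ] target-axes [ 0.3  0.7 -0. ] F [ 1.3 -2.  10.3] gap -0.0005 t 55.25
```

TCP is at exactly 0.1305 (10 mm down) with 10.3 N and little side load. Two more rows to hold at the stop.

Emit:
drive_tool:
  steps:
    - [[0.002, 0, 0], [0, -1.5, 3], 1]
    - [[0.002, 0, 0], [0, -1.5, 3], 1]
    - [[0.002, 0, 0], [0, -1.5, 3], 1]

```text
time: 55.55
eef_pos: [0.5575, 0.15, 0.1304]
orientation: [0.005, 0.758, 0.652, 0.008]
contact_force: [-1.5, -3.0, 13.2]
finger_gap: 0.0001
```

```bash
python3 -c "
from h import *
settle(1)
plan(.558,.1502,.1305,81.45)"
```

```text
at [0.5575 0.1501 0.1304] rot [ 0.018 -0.006 -0.002] shift now-axes [ 0.2  0.5 -0. ] target-axes [ 0.2  0.5 -0.1] F [-1.3 -2.  13.3] gap -0.0 t 55.6
```

The plunger is at its stop (13 N, position steady at 130.4 mm). Releasing, opening and re-gripping the head.

Emit:
drive_tool:
  steps:
    - [[0.01, 0, 0], [0, 0, -4], 1]
    - [[0.006, 0, 0], [0, 0, -8], 1]
    - [[0, 0, 0], [0, 0, -20], 0.9]
    - [[0, 0, 0], [0, 0, -20], 0.4]
    - [[0, 0, 0], [0, 0, 0], 0.25]

```text
time: 56.1
eef_pos: [0.5573, 0.1495, 0.1859]
orientation: [-0.001, 0.759, 0.652, 0.003]
contact_force: [-0.1, -0.6, 0.2]
finger_gap: 0.0369
```

```bash
python3 -c "
from h import *
c,im=wshot('u1',5)
plan(.558,.1502,.1108,81.45)"
```

```text
at [0.5557 0.1492 0.1817] rot [-0.004 -0.003 -0.002] shift now-axes [ 1.1  2.4 70.9] target-axes [ 1.3  2.1 70.9] F [-0.5 -1.   0.9] gap 0.0644 t 56.4
```

View pics/u1.png

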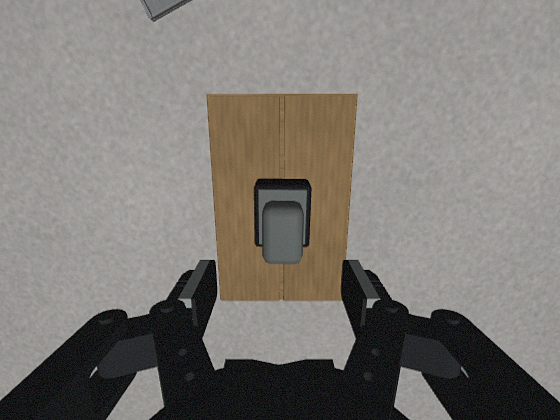

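The stamp still stands square at column 283, about 2 mm off the pad centre as planned for. Descending to grip.

Emit:
drive_tool:
  steps:
    - [[-0.004, -0.003, 0], [0, 1, 12], 0.25]
    - [[0, 0, 0], [0, 1, 18], 0.25]
    - [[0, 0, 0], [0, 0, 18], 0.25]
    - [[0, 0, 0], [0, 0, 12], 0.25]
    - [[0, 0, 0], [0, 0, 6], 0.25]

```text
time: 56.9
eef_pos: [0.5566, 0.1487, 0.1085]
orientation: [-0.0, 0.759, 0.652, -0.001]
contact_force: [0.5, -0.2, -0.6]
finger_gap: 0.0641
```

```bash
python3 -c "
from h import *
settle(3)
plan(.558,.1502,.1108,81.45)"
```

```text
at [0.5573 0.1489 0.1103] rot [-0.001  0.001 -0.002] shift now-axes [ 1.4  0.5 -0.5] target-axes [ 1.4  0.5 -0.5] F [ 1.3 -0.4  0.4] gap 0.0638 t 57.05
```

Emit:
drive_tool:
  steps:
    - [[0, 0, 0], [1, 0.5, -0.5], 0.6]
    - [[0, 0, 0], [0, 0, 0], 0.85]
    - [[0, 0, 0], [0, 0, 0], 0.85]
    - [[0, 0, 0], [0, 0, 0], 0.85]
    - [[0, 0, 0], [0, 0, 0], 0.85]

```text
time: 57.55
eef_pos: [0.5593, 0.1502, 0.1137]
orientation: [0.001, 0.759, 0.652, 0.002]
contact_force: [-0.2, -0.3, -2.3]
finger_gap: 0.0268
```

Emit:
drive_tool:
  steps:
    - [[0, 0, 0], [0, 0, -5], 0.85]
    - [[0, 0, 0], [0, 0, -15], 0.85]
    - [[0, 0, 0], [0, 0, -25], 0.85]
    - [[0, 0, 0], [0, 0, -10], 0.85]

```text
time: 57.95
eef_pos: [0.5582, 0.1499, 0.1707]
orientation: [0.0, 0.759, 0.652, -0.0]
contact_force: [0.5, -0.6, -1.2]
finger_gap: 0.0268
```

```bash
python3 -c "
from h import *
c,im=wshot('v1',3)
plan(.4965,.3985,.16,116)"
```

```text
at [0.557  0.1497 0.1665] rot [-0.005  0.001 -0.605] shift now-axes [236.9 -97.3   6.4] target-axes [250.2  54.7   6.5] F [ 0.1  0.5 -2.8] gap 0.0268 t 58.15
```

View pics/v1.png

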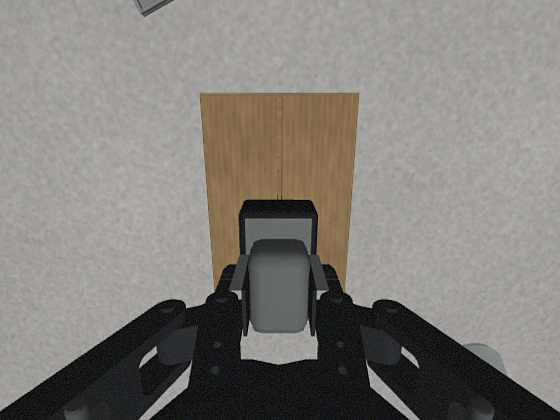

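The stamp is held again and the lid stays flat. Carrying it back to the tray centre.

Emit:
drive_tool:
  steps:
    - [[0, 0, -0.1], [38, -16, 0], 0.85]
    - [[0, 0, -0.11], [44, -13, 0], 0.85]
    - [[0, 0, -0.11], [46, -8, 0], 0.85]
    - [[0, 0, -0.11], [46, -3, 0], 0.85]
    - [[0, 0, 0], [40, 0, 0], 0.85]

```text
time: 58.65
eef_pos: [0.5011, 0.3633, 0.1585]
orientation: [-0.003, 0.599, 0.801, -0.007]
contact_force: [1.0, -0.6, -1.8]
finger_gap: 0.0268
```

```bash
python3 -c "
from h import *
settle(4)
plan(.496,.3985,.12,106)"
```

```text
at [0.5015 0.362  0.1585] rot [-0.016  0.004  0.005] shift now-axes [36.7  5.6 38.3] target-axes [36.6  4.8 38.5] F [-0.3 -0.7 -2.9] gap 0.0271 t 58.85
```

Emit:
drive_tool:
  steps:
    - [[-0.016, 0.004, 0.005], [13, 2, 4], 0.85]
    - [[0, 0, 0], [13, 2, 6], 0.85]
    - [[0, 0, 0], [8, 1, 10], 0.85]
    - [[0, 0, 0], [2, 0, 12], 0.85]
    - [[0, 0, 0], [0, 0, 8], 0.85]

```text
time: 59.35
eef_pos: [0.4972, 0.3981, 0.1142]
orientation: [0.0, 0.604, 0.797, 0.0]
contact_force: [0.3, -0.3, -2.2]
finger_gap: 0.0269
```

```bash
python3 -c "
from h import *
c,im=wshot('w1',4)
plan(.496,.3985,.0525,106)"
```

```text
at [0.498  0.398  0.1168] rot [ 0.004 -0.001 -0.006] shift now-axes [ 1.  -2.  64.3] target-axes [ 1.  -1.8 64.3] F [-0.2  0.  -0.6] gap 0.0269 t 59.6
```

View pics/w1.png

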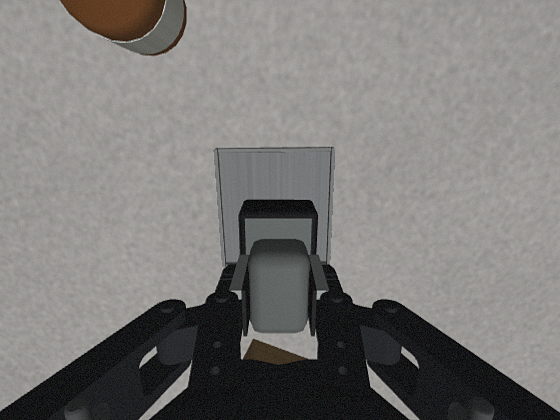

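The stamp is over the tray and square with it; tray columns 217–333, stamp 240–318. Lowering.

Emit:
drive_tool:
  steps:
    - [[0.004, 0, -0.006], [1, -1, 12], 0.85]
    - [[0, 0, 0], [0, 0, 16], 0.85]
    - [[0, 0, 0], [0, 0, 14], 0.85]
    - [[0, 0, 0], [0, 0, 8], 0.85]
    - [[0, 0, 0], [0, 0, 4], 0.85]

```text
time: 60.1
eef_pos: [0.4974, 0.3985, 0.0595]
orientation: [-0.0, 0.602, 0.798, 0.001]
contact_force: [0.2, -0.4, -2.2]
finger_gap: 0.0268
```

```bash
python3 -c "
from h import *
settle(3)
plan(.496,.3985,.0525,106)"
```

```text
at [0.4978 0.3988 0.0609] rot [ 0.003 -0.002 -0.001] shift now-axes [ 0.1 -1.9  8.4] target-axes [ 0.2 -1.8  8.4] F [-0.2  0.1 -1.6] gap 0.0269 t 60.25
```

Emit:
drive_tool:
  steps:
    - [[0.003, -0.002, 0], [0, -1, 4], 0.85]
    - [[0, 0, 0], [0, 0, 3], 0.85]
    - [[0, 0, 0], [0, 0, 2], 0.85]
    - [[0, 0, 0], [0, 0, 1], 0.85]

```text
time: 60.65
eef_pos: [0.4978, 0.3994, 0.0525]
orientation: [0.001, 0.602, 0.799, 0.002]
contact_force: [-0.1, 0.2, -1.8]
finger_gap: 0.027
```

```bash
python3 -c "
from h import *
settle(1)
plan(.496,.3985,.0493,106)"
```

```text
at [0.4978 0.3994 0.0524] rot [ 0.003 -0.001 -0.   ] shift now-axes [-0.3 -2.   3.1] target-axes [-0.3 -2.   3.1] F [-0.3  0.5 -2.8] gap 0.0271 t 60.7
```

Emit:
drive_tool:
  steps:
    - [[0, 0, 0], [0, 0, 1.5], 0.85]
    - [[0, 0, 0], [0, 0, 1.5], 0.85]
    - [[0, 0, 0], [0, 0, 1], 0.85]

```text
time: 61.0
eef_pos: [0.4982, 0.3997, 0.0504]
orientation: [0.001, 0.602, 0.799, 0.002]
contact_force: [-2.9, -1.2, 3.0]
finger_gap: 0.0272
```

```bash
python3 -c "
from h import *
plan(.496,.3985,.0493,106)"
```

```text
at [0.4982 0.3997 0.0504] rot [ 0.005 -0.002 -0.   ] shift now-axes [-0.6 -2.4  1.1] target-axes [-0.6 -2.4  1.1] F [-2.9 -1.2  3. ] gap 0.0272 t 61.0
```

The stamp is touching the tray floor. Releasing and withdrawing upwards.

Emit:
drive_tool:
  steps:
    - [[0, 0, 0], [0, 0, 0.5], 0.85]
    - [[0, 0, 0], [0, 0, 0], 0.3]
    - [[0, 0, 0], [0, 0, 0], 0.3]
    - [[0, 0, 0], [0, 0, 0], 0.3]
    - [[0, 0, 0], [0, 0, -10], 0.3]

```text
time: 61.5
eef_pos: [0.4979, 0.3994, 0.0586]
orientation: [0.001, 0.602, 0.799, 0.002]
contact_force: [0.4, -1.0, -0.6]
finger_gap: 0.0598
```

Emit:
drive_tool:
  steps:
    - [[0, 0, 0], [0, 0, -25], 0.3]
    - [[0, 0, 0], [0, 0, -45], 0.3]
    - [[0, 0, 0], [0, 0, -45], 0.3]
    - [[0, 0, 0], [0, 0, -40], 0.3]
    - [[0, 0, 0], [0, 0, -20], 0.3]

```text
time: 62.0
eef_pos: [0.4962, 0.3981, 0.2395]
orientation: [-0.0, 0.602, 0.798, -0.0]
contact_force: [0.3, -0.0, 0.3]
finger_gap: 0.0594
```

```bash
python3 -c "
from h import *
c,im=wshot('x1',5)
cs,s=shot('scene','x2.png'); crop(s,275,170,415,245,5,'x2z.png')
ct,t=shot('top','x3.png'); crop(t,110,150,280,290,4.5,'x3z.png')
plan(.5,.4,.2,106)"
```

```text
at [0.495  0.3973 0.2318] rot [-0.01   0.004 -0.001] shift now-axes [ 1.3  5.8 31.7] target-axes [ 1.2  5.5 31.8] F [ 0.3 -0.2  0.1] gap 0.0597 t 62.4
```

View pics/x1.png

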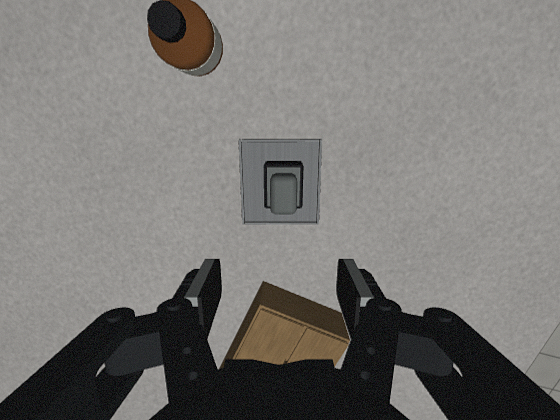

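View pics/x2.png

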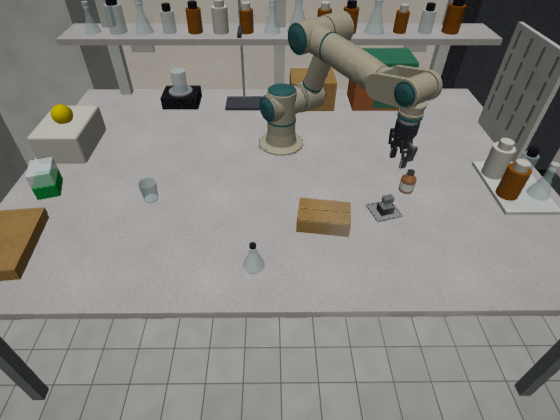

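View pics/x2z.png

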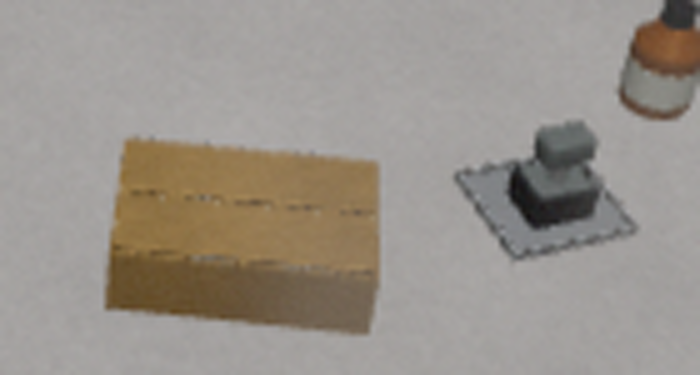

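View pics/x3.png

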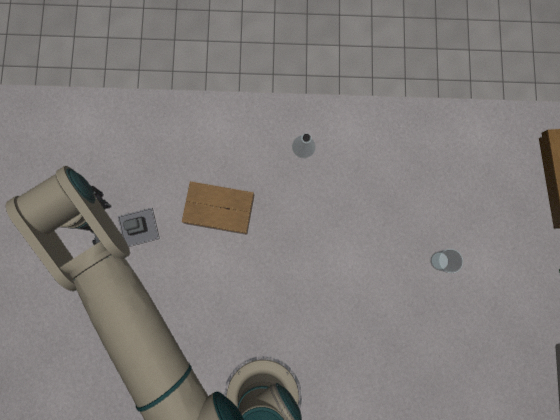

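The final pictures show the carton closed with a flat lid, the stamp standing in the middle of its tray (head at wrist (284,195)), and no jars left on the bench. The flask, beaker and reagent bottle are where they started, and the gripper is clear of everything. Handing in.

```bash
python3 -c "
from station import *
print(get_obs()['contact_force'],get_obs()['time']); print(finish_job())"
```

```text
[ 0.31451834 -0.18966002  0.08451939] 62.4
the job is handed in; nothing more can be done
None
```

The job is done and handed in at 62.4 s, within the 210 s limit. `finish_job()` gave no verdict.

- **Jars:** There were three amber jars on the bench, and each now stands upright in its own compartment. After I placed the second one, it slid about 25 mm and now rests against the partition. That was probably the announced knock. It was upright in the last look before closing, so I left it there.
- **Carton:** I closed both end flaps first, then the near long flap, then the far one. The end flaps stopped at 60.9 mm (61 expected), and the long flaps at 64.4 and 64.5 mm (64.5 expected). The final pictures show the lid flat.
- **Stamp:** I set it upright on the middle of the lid and pressed it twice.
  - **First press:** it reached about 20 N, but the fingertip drifted 5 mm sideways and read about 1 mm above full travel. I backed off; the stamp was still upright and in place.
  - **Second press:** straight, to the full 10 mm, held at 10–13 N (the stop needs 8.5 N).
  - **Return:** the stamp is back standing near the middle of its tray.
- **Other glassware:** the flask, beaker and reagent bottle look unmoved in the final pictures, and the gripper was clear of everything.

One check disagreed: at the carton, the top camera read about 6 mm away from the wrist and scene cameras. I worked from settled wrist views, and the contact heights and fits matched them.

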